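View and file the dust filter cassettes

ROBOT

A 6-joint arm with a two-finger parallel gripper is mounted at the origin on the work surface. World frame = base frame: x ahead of the robot, y to its left, z up, the work surface at z = 0. Lengths are in m, angles in rad, forces in N, time in s.
With the tool pointing down it reaches from about 0.25 to 0.725 m from the base axis. Payload 4 kg.
Tool frame: the origin (TCP) lies on the centre line of the jaws, within the pads' length; the fingertips stand 14 mm ahead of it and the grasp point (between the pads) lies 5 mm behind it (manip.tip_extent is the distance from the TCP to the fingertips, in m); z points along the fingers, y is the line along which they close (so a half turn about z gives the same grasp; the last joint's range is limited). The gripper opens to 85 mm and grips with 20 to 120 N. Pads are 22 mm wide; open, the fingers measure 114 mm over their backs; the gripper's body (76 mm by 85 mm) begins 54 mm behind the grasp point. The pads swing forward as they close: fully open they stand 13 mm farther back than shut.
Start: joints at [1.19, 0.241, 0.005, 1.335, 0, 1.571], TCP at [0.186, 0.464, 0.245] pointing down, gripper open.
Joint ranges: [-2.72, 2.72], [-1.05, 1.87], [-1.09, 1.28], [-1.99, 2.15], [-1.42, 1.44], [-3.14, 3.14]. Speed limits (rad/s): [2.79, 2.79, 3.14, 3.14, 3.14, 3.14].

INTERFACE

Orientations are given as [roll, pitch, yaw] about the fixed x, y, z axes, in that order (R = Rz(yaw) Ry(pitch) Rx(roll)).
In Python, from rig import manip gives the robot as it stands.
- The arm moves only by the tool servo_tool, never from a script. Its argument "motion" is a list of rows, each an object of numbers: "fingers": the finger opening in m, from 0 to 0.0854; "tx", "ty", "tz": the shift along the world's x, y, z in m; "rx", "ry", "rz": the turn, a rotation vector about the world's x, y, z in rad. A call has 1 to 8 rows; each row shifts and turns the commanded pose from where the row before left it; what a row does not reach is not made up. A row lasts 1/12 s, in which the tool goes at most 41.7 mm and 7.16 degrees, less where a joint would pass 70% of its speed; a pose out of reach is approached as far as the arm can. A call with a gripper value outside its range is refused whole. The fingers move at their own pace and stop on an object; the grip force is fixed at half the most. Time passes only in rows, so rows that do not move let the fingers close. It gives the time, the measured TCP pose, the force, the opening and the grip force at its end, in the units of the state.
- manip.read_state(): the state, without advancing time (a new reading comes with each control period).
- manip.get_image(name): name is "side" or "top"; returns (picture, depth): 480x640x3 uint8, red, green, blue; 480x640 float32, m along the optical axis (not along the pixel's ray), 0 where there is no reading.
- manip.camera_info(name): a dict with "fov_y" (degrees; the focal length in pixels is half the picture's height over the tangent of half this angle, whatever the lens; pixels are square), "cx", "cy" (the principal point, pixels), "origin" and "orientation" of the camera in the world. Camera axes: x right, y down, z forward; pixel columns grow to the right and rows downward; lengths in m; the calibration is good to about 2 mm. A picture is of the moment at which its call begins. camera_info takes no time and is no camera call.
- manip.sign_off(): hands the job in; it is judged then, once.
The state is a dict: "t": time; "q": joint angles; "qvel": joint speeds; "tau": joint torques, N m; "ee_pos": TCP position; "ee_rot": TCP orientation; "wrist_force": force on the tool from outside, world axes, zero at the start; "torque": the same for the moment, N m; "grip_width": finger opening in m; "grip_force": force on a finger pad.
Only numpy, scipy, OpenCV 4.12 (cv2) and the standard library are available. Lean on these libraries where they do the work, as an engineer would, in place of code of your own. Each camera call takes 0.05 s, during which the arm holds its last target. There are 200 camera calls.

TASK

Switch the inspection lamp on with its lever; then, longest first, lift each filter cassette lying on the desk up over the upward-looking camera and hold it there level and still for two seconds, centred over the lens with its underside level with the tops of the two posts. File every one of them ridge up in a free lane of the sloped tray, lengthwise, slid down under the bar until it rests fully against the back stop at the low end. When all have been viewed switch the lamp off again; leave the cassette already filed and the other things on the desk as they are.

Things in the scene. Friction and masses are not known exactly. Their poses are not given: they have to be found in the camera images.
- cassette_a: Longest cassette: flat grey filter cassette 135 long (its x) x 50 wide (its y) x 16 high, with a black grip ridge on top at its centre, 40 long (x) x 14 wide (y) and rising from 16 to 47 above the underside. Origin: centre of the underside; z up through the ridge. Turning it half round about z makes no difference. 185 g, give or take 30 %. Starts lying on the desk, ridge up.
- cassette_b: Second longest cassette: flat grey filter cassette 110 long (its x) x 50 wide (its y) x 16 high, with a black grip ridge on top at its centre, 40 long (x) x 14 wide (y) and rising from 16 to 47 above the underside. Origin: centre of the underside; z up through the ridge. Turning it half round about z makes no difference. 160 g, give or take 30 %. Starts lying on the desk, ridge up.
- cassette_c: Third longest cassette: flat grey filter cassette 85 long (its x) x 50 wide (its y) x 16 high, with a black grip ridge on top at its centre, 40 long (x) x 14 wide (y) and rising from 16 to 47 above the underside. Origin: centre of the underside; z up through the ridge. Turning it half round about z makes no difference. 135 g, give or take 30 %. Starts lying on the desk, ridge up.
- cassette_d: Shortest cassette: flat grey filter cassette 60 long (its x) x 50 wide (its y) x 16 high, with a black grip ridge on top at its centre, 40 long (x) x 14 wide (y) and rising from 16 to 47 above the underside. Origin: centre of the underside; z up through the ridge. Turning it half round about z makes no difference. 110 g, give or take 30 %. Starts lying on the desk, ridge up. Two or three of these four cassettes are there; the others are absent (None).
- filed_p: Cassette already filed: flat grey filter cassette 100 long (its x) x 50 wide (its y) x 16 high, with a black grip ridge on top at its centre, 40 long (x) x 14 wide (y) and rising from 16 to 47 above the underside. Origin: centre of the underside; z up through the ridge. Turning it half round about z makes no difference. 150 g, give or take 30 %. It rests against the stop in the lane at y = +31 of the deck, or is absent.
- filed_q: Cassette already filed: flat grey filter cassette 100 long (its x) x 50 wide (its y) x 16 high, with a black grip ridge on top at its centre, 40 long (x) x 14 wide (y) and rising from 16 to 47 above the underside. Origin: centre of the underside; z up through the ridge. Turning it half round about z makes no difference. 150 g, give or take 30 %. It rests against the stop in the lane at y = -31 of the deck, or is absent. Exactly one of filed_p and filed_q is there.
- deck: Sloped aluminium floor of the filing tray, fixed. Origin: on the floor surface, mid-foot of the back stop (26 high) at the low end, away from the robot. x runs down the slope (0.262 rad below level) to the stop, y across the lanes, z up, square to the floor. Floor from x = -240 to 0. Four lanes 58 wide centred on y = -93, -31, +31, +93, parted by walls 4 thick, 12 high.
- high_end (a point): Middle of the high end of the tray's floor, nearest the robot, about 84 above the desk, 240 uphill of the stop. Cassettes do not slide by themselves on the floor: friction holds them, and a push of 1 to 3 N on the uphill end moves them down.
- bar (a point): Middle of the steel hold-down bar, 8 thick, that crosses all lanes along the deck's y, 20 uphill of the stop, with its underside 54 above the floor (square to it). A cassette must be laid on the deck uphill of it and slid under it.
- view_mark (a point): Viewing mark: the point 160 above the desk, midway between the white tops of two upright posts and straight above the lens of the upward-looking camera (black box 60 x 60 x 35, lens mount to 43). Posts 85 to each side of the lens, 10 thick, white tops 16 across, 160 high. A cassette is in view when its origin (centre of its underside) is here.
- lamp_lever (a joint): Lever of the inspection lamp, rad: 0 = off (leans to its -x), 1.0 = on (leans to its +x); stays where it is left; light to push. It turns about a level axis 22 above the desk over the middle of its box; rod 10 thick, 80 from the axis to the centre of a black ball 26 across; leans 0.5 rad either side of upright at its ends. Starts off.
- lamp_lever_base: Grey box under the lever, 70 (x) x 50 (y) x 25 high, fixed. Origin: centre of the underside. Its +x, which points roughly away from the robot, is the way the lever goes to switch on.
- gland: Loose steel cable gland, 40 across, 48 high, upright. Not part of the job; leave it alone. Origin: centre of the underside.
- meter: Loose black panel meter, 50 x 95 x 35 high. Not part of the job; leave it alone. Origin: centre of the underside.
- driver: Loose screwdriver lying on the desk. Not part of the job; leave it alone. Origin: centre of the underside (of the lying tool).
- mouse: Loose computer mouse 110 x 62 x 32 high. Not part of the job; leave it alone. Origin: centre of the underside.
- mug: Loose white mug, 80 across, 95 high, with handle. Not part of the job; leave it alone. Origin: centre of the underside.
- notepad: Loose pad of paper notes 76 x 76 x 20. Not part of the job; leave it alone. Origin: centre of the underside.

How it is judged:
By the outcome, as a careful person would: the job done as asked, in the order asked, and still so for the second after the job is handed in, with the robot touching nothing.
Of filed_p, filed_q only 1 to 1 are there at a start; the rules pass over those that are not, and their reading is None.
Of cassette_a, cassette_b, cassette_c, cassette_d only 2 to 3 are there at a start; the rules pass over those that are not, and their reading is None.
At some moment in a run one of cassette_a, cassette_b, cassette_c, cassette_d may be knocked a few centimetres aside while the robot is not near it.
Once in a run the grip may slacken for a moment while it holds something.
It also fails if it takes over 210 s, if anything falls off the work surface, if the arm or the gripper's body presses on something with over 40 N, if the wrist force passes 120 N, or if a joint passes its speed limit or range.

## Working session

There is one attempt and no reset: what is moved stays moved. The work goes in short steps, Python scripts to look and compute and a tool call to move; the robot and the scene stay as the last step left them, time stands still between calls to the robot, and variables do not carry over. Pictures are saved under pics/ and viewed, at most 14 in all, crops included, and the job is handed in when it is done.

Besides the shell and the picture viewer there is one more tool, called by a JSON object that holds its "api" and its "payload", one argument or row to a line. servo_tool: Moves the arm, as the interface text tells. Its arguments: {"type":"object","properties":{"motion":{"type":"array"}},"required":["motion"]}

```bash
mkdir -p pics; ls; cat > h.py <<'E'
import numpy as np, cv2
from rig import manip
from scipy.spatial.transform import Rotation as R
def cam(n):
    c=manip.camera_info(n); f=240/np.tan(np.radians(c['fov_y'])/2)
    o=c['orientation']; o=np.array(o)
    M=o if o.shape==(3,3) else R.from_euler('xyz',o).as_matrix()
    return c,f,M,np.array(c['origin'])
def cloud(n,depth):
    c,f,M,O=cam(n)
    v,u=np.mgrid[0:480,0:640]
    P=np.stack([(u-c['cx'])/f*depth,(v-c['cy'])/f*depth,depth],-1)@M.T+O
    P[depth<=0]=np.nan
    return P
def ray(n,u,v,z):
    c,f,M,O=cam(n); d=M@np.array([(u-c['cx'])/f,(v-c['cy'])/f,1]); return O+d*(z-O[2])/d[2]
def snap(n,name=None):
    im,d=manip.get_image(n)
    if name: cv2.imwrite(f'pics/{name}.png',im[:,:,::-1])
    return im,d,cloud(n,d)
E
python3 - <<'E'
from h import *
for n in('top','side'):
    print(manip.camera_info(n)); im,d,P=snap(n,n+'0'); np.savez(n+'0',im=im,d=d,P=P); print((d>0).mean())
s=manip.read_state(); print(s)
E
```

```text
pics
{'fov_y': 47.804131620095134, 'cx': 323.5853123217818, 'cy': 247.99265403884493, 'origin': array([0.42743363, 0.1196596 , 1.24284819]), 'orientation': array([-3.03602349, -0.02723409, -1.56014055])}
0.9957975260416667
{'fov_y': 52.38618481448039, 'cx': 325.28717927588076, 'cy': 237.01869095991108, 'origin': array([ 0.12761728, -0.38949516,  0.93295377]), 'orientation': array([-2.48155286, -0.00777637, -0.69553926])}
0.9961979166666667
{'t': 0.1, 'q': array([ 1.18998095e+00,  2.41310757e-01,  3.85484016e-03,  1.33520810e+00,
       -2.27072047e-05,  1.57075605e+00]), 'qvel': array([-0.00087677, -0.00128047,  0.00549562,  0.00079929, -0.00216576,
       -0.00082471]), 'tau': array([ 4.04135617e-04, -3.73135757e+01,  2.53011113e+01,  1.08177104e-02,
        6.87929355e-05, -3.60765071e-06]), 'ee_pos': array([0.18564246, 0.46367291, 0.24451382]), 'ee_rot': array([-3.13972496e+00,  2.26319485e-05,  2.76081759e+00]), 'wrist_force': array([ 0.43144543,  0.12917373, -0.7215148 ]), 'torque': array([-0.02035764, -0.03341141,  0.00353493]), 'grip_force': 0.0, 'grip_width': 0.08586965007745789}
```

View pics/top0.png

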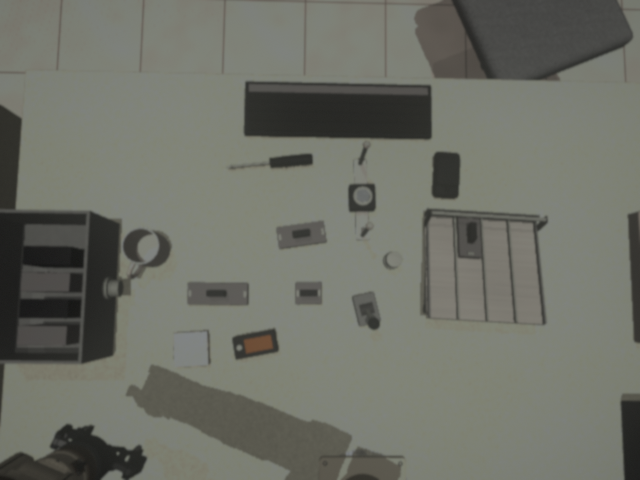

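View pics/side0.png

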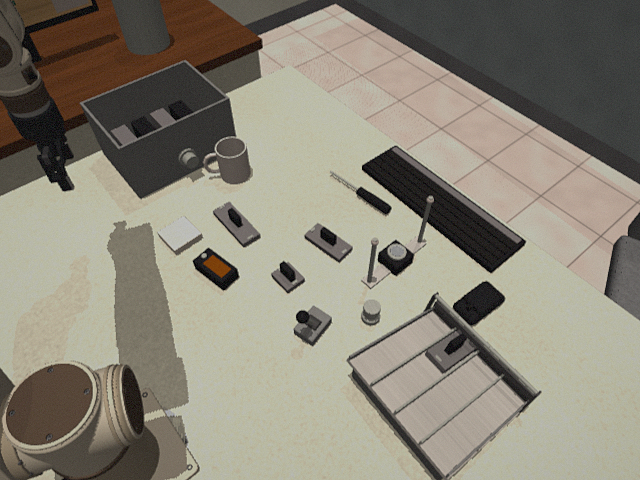

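The top view shows three cassettes: the longest (a) at (218,293), a middle one at (302,235) and the short one (d) at (308,293). The lever is at (366,310) and the camera with its posts at (362,197). The tray is at (485,265), with the second lane from the left already filed. The side view agrees.

```bash
cat >> h.py <<'E'
def rect(P,im,c,r,zlo,zhi,dark=None):
    m=(np.hypot(P[...,0]-c[0],P[...,1]-c[1])<r)&(P[...,2]>zlo)&(P[...,2]<zhi)
    g=im.max(-1)
    if dark is not None: m&=(g<dark)
    m=m.astype(np.uint8); n,l,st,ce=cv2.connectedComponentsWithStats(m)
    if n<2: return None
    k=1+np.argmax(st[1:,4]); pts=P[l==k]
    (cx,cy),(w,h),a=cv2.minAreaRect((pts[:,:2]*1000).astype(np.float32))
    if w<h: w,h,a=h,w,a+90
    return [round(float(x),1) for x in(cx,cy,w,h,(a+90)%180-90)]+[len(pts),round(float(np.median(pts[:,2])*1000),1)]
E
python3 - <<'E'
from h import *
D={n:np.load(n+'0.npz') for n in('top','side')}
pk={'a':(218,293),'b':(302,235),'d':(308,293),'lever':(366,310),'cam':(362,197)}
for k,(u,v) in pk.items():
    c=ray('top',u,v,0.02); print(k,c[:2].round(3))
    for n in D:
        P,im=D[n]['P'],D[n]['im']
        if k in'abd': print(n,'all',rect(P,im,c,.085,.006,.06),'body',rect(P,im,c,.085,.009,.022),'ridge',rect(P,im,c,.04,.035,.06))
for n in D:
    P,im=D[n]['P'],D[n]['im']
    c=ray('top',362,197,.03)
    print(n,'table',np.nanmedian(P[...,2][(abs(P[...,0]-.4)<.05)&(abs(P[...,1]-.0)<.3)]))
    print('cambox',rect(P,im,c,.06,.025,.06))
    m=(np.hypot(P[...,0]-c[0],P[...,1]-c[1])<.13)&(P[...,2]>.145)&(P[...,2]<.175)
    nn,l,st,ce=cv2.connectedComponentsWithStats(m.astype(np.uint8))
    for i in range(1,nn): print(' post',P[l==i].mean(0).round(4),st[i,4],ce[i].round(1),P[l==i][:,2].max())
    c=ray('top',366,310,.03)
    print('lbase',rect(P,im,c,.08,.015,.032),'ball',rect(P,im,c,.1,.075,.12))
    # tray floor plane
    c=ray('top',500,270,.05)
for n in D:
    P=D[n]['P']
    for u,v in[(440,300),(500,240),(500,300),(440,240),(530,300)]:
        if n=='top':print('tray',u,v,P[v,u].round(4))
E
python3 - <<'E'
import cv2
im=cv2.imread('pics/top0.png'); cv2.imwrite('pics/c1.png',cv2.resize(im[130:340,330:560],None,fx=3.4,fy=2.85*1.19,interpolation=cv2.INTER_CUBIC)[:600])
E
```

```text
a [0.453 0.323]
top all [453.1, 326.4, 135.0, 49.7, -89.3, 1353, 15.5] body [453.1, 326.3, 135.0, 49.6, -89.4, 1225, 15.3] ridge [453.3, 325.8, 39.5, 11.1, -89.3, 113, 45.7]
side all [449.5, 325.0, 136.9, 51.7, 89.2, 968, 17.2] body [449.5, 325.0, 136.9, 51.7, 89.2, 793, 16.7] ridge [449.1, 324.4, 39.8, 14.5, 88.6, 110, 46.6]
b [0.586 0.137]
top all [589.9, 139.9, 109.7, 51.0, -80.8, 1058, 16.1] body [589.9, 139.9, 109.7, 51.0, -80.8, 912, 15.6] ridge [589.8, 140.1, 39.0, 14.6, -80.2, 120, 45.9]
side all [585.5, 139.0, 113.0, 52.9, -80.2, 894, 17.1] body [585.5, 139.0, 113.0, 52.9, -80.2, 677, 16.7] ridge [586.5, 138.9, 41.4, 15.2, -79.0, 125, 46.8]
d [0.455 0.122]
top all [456.4, 121.8, 59.0, 47.4, -89.3, 592, 16.3] body [456.4, 121.8, 59.0, 47.4, -89.3, 460, 15.4] ridge [456.7, 121.7, 39.8, 13.4, -89.6, 128, 45.8]
side all [453.1, 120.4, 61.3, 50.7, -88.3, 592, 17.6] body [453.1, 120.4, 61.3, 50.7, -88.3, 386, 16.5] ridge [452.0, 120.8, 40.9, 14.1, -89.4, 133, 46.8]
lever [ 0.418 -0.009]
cam [0.676 0.001]
top table 0.0008428346801299114
cambox [676.7, 1.9, 61.6, 59.8, 1.2, 691, 36.8]
 post [0.7599 0.0061 0.1573] 46 [366.  143.9] 0.16260884914200435
 post [ 5.910e-01 -4.000e-04  1.573e-01] 45 [369. 225.] 0.16516579862596736
lbase [423.1, -9.0, 69.6, 50.3, 14.0, 522, 24.7] ball [394.0, -16.6, 24.5, 23.3, -0.0, 121, 104.1]
side table 0.002176549087792079
cambox [672.6, 0.4, 62.0, 61.2, 0.9, 623, 36.9]
 post [0.7561 0.0036 0.1563] 50 [429.9 200.1] 0.1627624232144239
 post [ 0.5864 -0.003   0.157 ] 53 [374.5 241.8] 0.16303831364208
lbase [418.7, -9.8, 71.6, 50.8, 13.9, 629, 25.7] ball [388.2, -19.2, 25.1, 21.9, -36.6, 141, 105.1]
tray 440 300 [ 0.442  -0.1633  0.076 ]
tray 500 240 [ 0.5794 -0.3117  0.0352]
tray 500 300 [ 0.4435 -0.2959  0.0706]
tray 440 240 [ 0.5773 -0.1745  0.0369]
tray 530 300 [ 0.4442 -0.3612  0.0724]
```

View pics/c1.png

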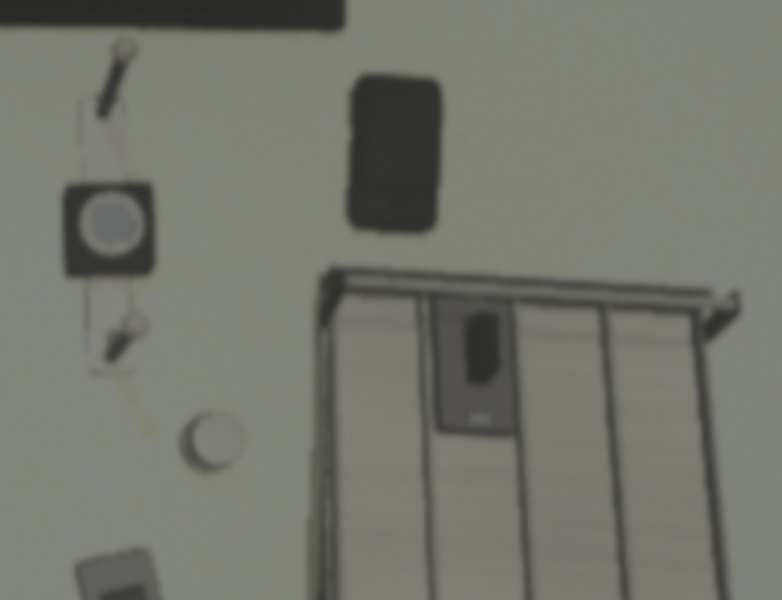

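The crop shows the filed cassette in the second lane from the left (+31), so the lanes at +93, -31 and -93 are free. The camera lens is at (110,222) in the crop. Next I fit the deck pose.

```bash
python3 - <<'E'
from h import *
print(manip.tip_extent)
for n in('top','side'):
    D=np.load(n+'0.npz');P=D['P'];im=D['im']
    X=P.reshape(-1,3); 
    m=(X[:,0]>.42)&(X[:,0]<.56)&(X[:,1]>-.38)&(X[:,1]<-.16)&(X[:,2]>.02)&(X[:,2]<.1); Q=X[m]
    for _ in range(8):
        c=np.linalg.lstsq(np.c_[Q[:,:2],np.ones(len(Q))],Q[:,2],rcond=None)[0]
        r=Q[:,2]-Q[:,:2]@c[:2]-c[2]; Q=Q[abs(r)<max(.002,.8*r.std())]
    nrm=np.array([-c[0],-c[1],1]); nrm/=np.linalg.norm(nrm)
    print(n,'tilt',np.arccos(nrm[2]).round(4),'yaw from plane',np.arctan2(nrm[1],nrm[0]).round(4),len(Q))
    h=P[...,2]-(P[...,:2]@c[:2]+c[2]); h=h*nrm[2]
    box=(P[...,0]>.3)&(P[...,0]<.7)&(P[...,1]>-.45)&(P[...,1]<-.08)&(P[...,2]>.012)
    floor=box&(abs(h)<.016)
    fm=cv2.morphologyEx(floor.astype(np.uint8),cv2.MORPH_OPEN,np.ones((5,5)))
    nn,l,st,_=cv2.connectedComponentsWithStats(fm);k=1+np.argmax(st[1:,4])
    # deck-plane coordinates with yaw0=0
    yaw=0.; 
    th=0.262; Rd=R.from_euler('xyz',[0,th,0]).as_matrix()
    F=P[l==k]@Rd
    rc=cv2.minAreaRect((F[:,:2]*1000).astype(np.float32)); print(' floor rect',rc)
    # stop / bar points
    G=P[box&(h>.018)&(h<.030)]@Rd; 
    print(' stop pts',len(G))
    sel=G[G[:,0]>np.percentile(F[:,0],97)]
    if len(sel)>20: 
        p=np.polyfit(sel[:,1],sel[:,0],1); print('  stop line x at y=-.26',np.polyval(p,-.26).round(4),'slope',p[0].round(4),'std',sel[:,0].std())
    B=P[box&(h>.050)&(h<.068)]@Rd
    Bs=B[B[:,0]>np.percentile(F[:,0],85)]
    p=np.polyfit(Bs[:,1],Bs[:,0],1);p=np.polyfit(*Bs[abs(Bs[:,0]-np.polyval(p,Bs[:,1]))<.006][:,[1,0]].T,1)
    print(' bar x at -.26',np.polyval(p,-.26).round(4),'slope',p[0].round(4),len(Bs))
    # walls: dark or height 8..15 & filed cassette
    hh=box&(h>.012)&(h<.022)
    nn,l,st,ce=cv2.connectedComponentsWithStats(hh.astype(np.uint8)); 
    k=1+np.argmax(st[1:,4]); C=P[l==k]@Rd; print(' filed',cv2.minAreaRect((C[:,:2]*1000).astype(np.float32)),len(C))
    # vertical profile of wall positions at mid x: height vs y
    W=P[box]@Rd; W0=W[:,2]; 
    hv=h[box]; 
    for x0 in(.40,.48):
        s=(abs(W[:,0]-x0)<.02)&(hv>.006)&(hv<.016); hist,e=np.histogram(W[s,1],bins=np.arange(-.42,-.1,.004)); print(x0,[(round(e[i]+.002,3),int(hist[i])) for i in range(len(hist)) if hist[i]>5])
    print(' plane z at (.5,-.26)',c[0]*.5+c[1]*-.26+c[2])
E
```

```text
0.014
top tilt 0.2525 yaw from plane -0.0506 3179
 floor rect ((485.2920227050781, -263.9479675292969), (256.5340576171875, 243.48350524902344), 87.40037536621094)
 stop pts 371
  stop line x at y=-.26 0.6107 slope 0.0775 std 0.012982154541140305
 bar x at -.26 0.5836 slope 0.0456 456
 filed ((552.76171875, -235.82884216308594), (51.93913650512695, 97.78593444824219), 87.42488861083984) 641
0.4 [(np.float64(-0.386), 25), (np.float64(-0.382), 31), (np.float64(-0.326), 10), (np.float64(-0.322), 37), (np.float64(-0.262), 27), (np.float64(-0.258), 21), (np.float64(-0.202), 9), (np.float64(-0.198), 33), (np.float64(-0.138), 24), (np.float64(-0.134), 20)]
0.48 [(np.float64(-0.39), 24), (np.float64(-0.386), 22), (np.float64(-0.33), 6), (np.float64(-0.326), 32), (np.float64(-0.266), 21), (np.float64(-0.262), 22), (np.float64(-0.206), 9), (np.float64(-0.202), 32), (np.float64(-0.142), 24), (np.float64(-0.138), 22)]
 plane z at (.5,-.26) 0.05807512968832071
side tilt 0.259 yaw from plane -0.0532 5751
 floor rect ((481.986572265625, -264.56646728515625), (258.05908203125, 247.1520233154297), 87.52404022216797)
 stop pts 757
  stop line x at y=-.26 0.6059 slope 0.0719 std 0.012983202476822305
 bar x at -.26 0.5798 slope 0.0447 649
 filed ((552.468017578125, -266.3075256347656), (249.8336639404297, 106.16246032714844), 87.11052703857422) 1292
0.4 [(np.float64(-0.386), 40), (np.float64(-0.382), 18), (np.float64(-0.326), 20), (np.float64(-0.322), 37), (np.float64(-0.262), 47), (np.float64(-0.258), 11), (np.float64(-0.202), 29), (np.float64(-0.198), 29), (np.float64(-0.138), 48), (np.float64(-0.134), 11)]
0.48 [(np.float64(-0.39), 35), (np.float64(-0.386), 15), (np.float64(-0.33), 13), (np.float64(-0.326), 35), (np.float64(-0.266), 33), (np.float64(-0.262), 14), (np.float64(-0.206), 17), (np.float64(-0.202), 33), (np.float64(-0.142), 39), (np.float64(-0.138), 11)]
 plane z at (.5,-.26) 0.057954500140131204
```

{"api": "servo_tool", "payload": {
  "motion": [
    {"fingers": 0, "tx": 0.0095, "ty": -0.031, "tz": -0.0028, "rz": -0.059},
    {"tx": 0.0095, "ty": -0.031, "tz": -0.0028, "rz": -0.059},
    {"tx": 0.0095, "ty": -0.031, "tz": -0.0028, "rz": -0.059},
    {"tx": 0.0095, "ty": -0.031, "tz": -0.0028, "rz": -0.059},
    {"tx": 0.0095, "ty": -0.031, "tz": -0.0028, "rz": -0.059},
    {"tx": 0.0095, "ty": -0.031, "tz": -0.0028, "rz": -0.059},
    {"tx": 0.0095, "ty": -0.031, "tz": -0.0028, "rz": -0.059},
    {"tx": 0.0095, "ty": -0.031, "tz": -0.0028, "rz": -0.059}
  ]
}}

```text
invalid input at $.motion[0]: expected keys fingers, tx, ty, tz, rx, ry, rz
```

```bash
cat >> h.py <<'E'
O=np.array([.628,-.2695,.0225]); Rd=R.from_euler('xyz',[0,.262,-.047])
def deck(x,y,h): return (O+Rd.apply([x,y,h])).round(4)
def rel(p): return Rd.inv().apply(np.array(p)-O).round(4)
def st():
    s=manip.read_state(); print(round(s['t'],2),'pos',s['ee_pos'].round(4),'rot',s['ee_rot'].round(4),'F',s['wrist_force'].round(1),'w',round(s['grip_width'],4),'g',round(s['grip_force'],1),'q',s['q'].round(2)); return s
def turn(goal): # world rotvec from present to goal rpy
    s=manip.read_state(); return (R.from_euler('xyz',goal)*R.from_euler('xyz',s['ee_rot']).inv()).as_rotvec().round(4)
E
python3 - <<'E'
from h import *
st()
for nm,x,y in(('a',-112,-93),('b',-103,-31),('d',-80,93)): print(nm,[deck(x/1e3,y/1e3,h) for h in(.10,.036)])
print((Rd*R.from_euler('x',np.pi)).as_euler('xyz'))
E
```

```text
0.1 pos [0.1856 0.4637 0.2445] rot [-3.1397  0.      2.7608] F [ 0.4  0.1 -0.7] w 0.0859 g 0.0 q [ 1.19  0.24  0.    1.34 -0.    1.57]
a [array([ 0.5414, -0.3585,  0.1481]), array([ 0.5249, -0.3578,  0.0863])]
b [array([ 0.553 , -0.297 ,  0.1458]), array([ 0.5365, -0.2962,  0.0839])]
d [array([ 0.5811, -0.1742,  0.1398]), array([ 0.5645, -0.1734,  0.078 ])]
[ 3.14159265  0.262      -0.047     ]
```

{"api": "servo_tool", "payload": {
  "motion": [
    {"fingers": 0, "tx": 0.0095, "ty": -0.031, "tz": -0.0028, "rx": 0, "ry": 0, "rz": -0.059},
    {"fingers": 0, "tx": 0.0095, "ty": -0.031, "tz": -0.0028, "rx": 0, "ry": 0, "rz": -0.059},
    {"fingers": 0, "tx": 0.0095, "ty": -0.031, "tz": -0.0028, "rx": 0, "ry": 0, "rz": -0.059},
    {"fingers": 0, "tx": 0.0095, "ty": -0.031, "tz": -0.0028, "rx": 0, "ry": 0, "rz": -0.059},
    {"fingers": 0, "tx": 0.0095, "ty": -0.031, "tz": -0.0028, "rx": 0, "ry": 0, "rz": -0.059},
    {"fingers": 0, "tx": 0.0095, "ty": -0.031, "tz": -0.0028, "rx": 0, "ry": 0, "rz": -0.059},
    {"fingers": 0, "tx": 0.0095, "ty": -0.031, "tz": -0.0028, "rx": 0, "ry": 0, "rz": -0.059},
    {"fingers": 0, "tx": 0.0095, "ty": -0.031, "tz": -0.0028, "rx": 0, "ry": 0, "rz": -0.059}
  ]
}}

```text
t: 0.77
ee_pos: [0.2616, 0.2145, 0.2225]
ee_rot: [-3.141, 0.0, 2.287]
wrist_force: [1.1, -0.8, -0.2]
grip_width: -0.0001
grip_force: 0.0
```

{"api": "servo_tool", "payload": {
  "motion": [
    {"fingers": 0, "tx": 0.0095, "ty": -0.031, "tz": -0.0028, "rx": 0, "ry": 0, "rz": -0.059},
    {"fingers": 0, "tx": 0.0095, "ty": -0.031, "tz": -0.0028, "rx": 0, "ry": 0, "rz": -0.059},
    {"fingers": 0, "tx": 0.0095, "ty": -0.031, "tz": -0.0028, "rx": 0, "ry": 0, "rz": -0.059},
    {"fingers": 0, "tx": 0.0095, "ty": -0.031, "tz": -0.0028, "rx": 0, "ry": 0, "rz": -0.059},
    {"fingers": 0, "tx": 0.0095, "ty": -0.031, "tz": -0.0028, "rx": 0, "ry": 0, "rz": -0.059},
    {"fingers": 0, "tx": 0.0095, "ty": -0.031, "tz": -0.0028, "rx": 0, "ry": 0, "rz": -0.059},
    {"fingers": 0, "tx": 0.0095, "ty": -0.031, "tz": -0.0028, "rx": 0, "ry": 0, "rz": -0.059},
    {"fingers": 0, "tx": 0, "ty": 0, "tz": 0, "rx": 0, "ry": 0, "rz": 0}
  ]
}}

```text
t: 1.43
ee_pos: [0.3291, -0.0052, 0.2028]
ee_rot: [-3.141, 0.002, 1.865]
wrist_force: [0.1, 0.4, -0.2]
grip_width: -0.0
grip_force: 0.0
```

{"api": "servo_tool", "payload": {
  "motion": [
    {"fingers": 0, "tx": 0.003, "ty": -0.008, "tz": -0.021, "rx": 0, "ry": 0, "rz": -0.02},
    {"fingers": 0, "tx": 0.003, "ty": -0.008, "tz": -0.021, "rx": 0, "ry": 0, "rz": -0.02},
    {"fingers": 0, "tx": 0.003, "ty": -0.009, "tz": -0.021, "rx": 0, "ry": 0, "rz": -0.01},
    {"fingers": 0, "tx": 0, "ty": 0, "tz": -0.02, "rx": 0, "ry": 0, "rz": 0},
    {"fingers": 0, "tx": 0, "ty": 0, "tz": -0.02, "rx": 0, "ry": 0, "rz": 0},
    {"fingers": 0, "tx": 0, "ty": 0, "tz": 0, "rx": 0, "ry": 0, "rz": 0}
  ]
}}

```text
t: 1.93
ee_pos: [0.334, -0.0253, 0.0973]
ee_rot: [-3.135, -0.003, 1.826]
wrist_force: [-0.3, 0.7, -0.5]
grip_width: 0.0002
grip_force: 0.0
```

{"api": "servo_tool", "payload": {
  "motion": [
    {"fingers": 0, "tx": 0.01, "ty": 0.0025, "tz": 0, "rx": 0, "ry": 0, "rz": 0},
    {"fingers": 0, "tx": 0.01, "ty": 0.0025, "tz": 0, "rx": 0, "ry": 0, "rz": 0},
    {"fingers": 0, "tx": 0.01, "ty": 0.0025, "tz": 0, "rx": 0, "ry": 0, "rz": 0},
    {"fingers": 0, "tx": 0.01, "ty": 0.0025, "tz": 0, "rx": 0, "ry": 0, "rz": 0},
    {"fingers": 0, "tx": 0.01, "ty": 0.0025, "tz": 0, "rx": 0, "ry": 0, "rz": 0},
    {"fingers": 0, "tx": 0.01, "ty": 0.0025, "tz": 0, "rx": 0, "ry": 0, "rz": 0},
    {"fingers": 0, "tx": 0.01, "ty": 0.0025, "tz": 0, "rx": 0, "ry": 0, "rz": 0},
    {"fingers": 0, "tx": 0.01, "ty": 0.0025, "tz": 0, "rx": 0, "ry": 0, "rz": 0}
  ]
}}

```text
t: 2.6
ee_pos: [0.4185, -0.0055, 0.1003]
ee_rot: [3.141, -0.0, 1.826]
wrist_force: [-0.9, -0.4, 0.6]
grip_width: -0.0
grip_force: 0.5
```

{"api": "servo_tool", "payload": {
  "motion": [
    {"fingers": 0, "tx": 0.004, "ty": 0.001, "tz": 0, "rx": 0, "ry": 0, "rz": 0},
    {"fingers": 0, "tx": 0.003, "ty": 0.0007, "tz": 0, "rx": 0, "ry": 0, "rz": 0},
    {"fingers": 0, "tx": 0.003, "ty": 0.0007, "tz": 0, "rx": 0, "ry": 0, "rz": 0},
    {"fingers": 0, "tx": 0, "ty": 0, "tz": 0, "rx": 0, "ry": 0, "rz": 0}
  ]
}}

```text
t: 2.93
ee_pos: [0.4277, -0.0033, 0.1002]
ee_rot: [3.142, -0.0, 1.826]
wrist_force: [0.3, -0.4, -0.7]
grip_width: -0.0002
grip_force: 0.0
```

```bash
python3 - <<'E'
from h import *
st()
im,d,P=snap('side'); cv2.imwrite('pics/l1.png',cv2.resize(im[200:400,200:460,::-1],None,fx=2.5,fy=2.5))
print(rect(P,im,(.44,0),.06,.075,.12,60))
E
```

```text
2.93 pos [ 0.4277 -0.0033  0.1002] rot [ 3.1416e+00 -1.0000e-04  1.8258e+00] F [ 0.3 -0.4 -0.7] w -0.0002 g 0.0 q [-0.01  0.23 -0.42  0.92  0.    1.31]
[446.4, -11.3, 36.1, 11.0, 28.8, 72, 104.5]
```

View pics/l1.png

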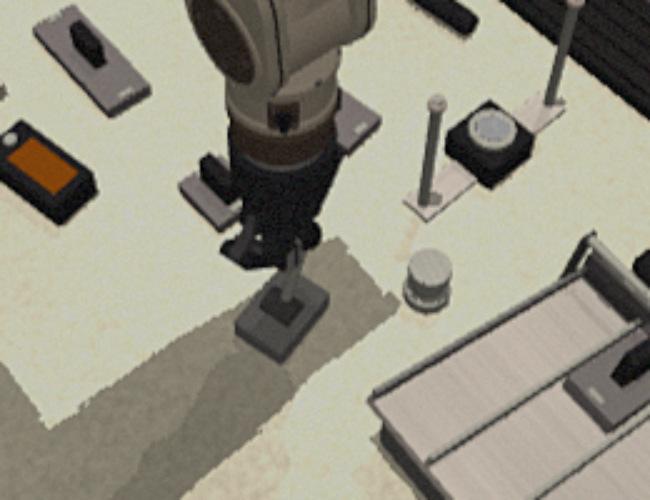

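The lever rod now leans away from the robot, with the ball behind the fingers at about (305,235). I'll push on until I feel the end stop.

{"api": "servo_tool", "payload": {
  "motion": [
    {"fingers": 0, "tx": 0.003, "ty": 0.0007, "tz": 0, "rx": 0, "ry": 0, "rz": 0},
    {"fingers": 0, "tx": 0.003, "ty": 0.0007, "tz": 0, "rx": 0, "ry": 0, "rz": 0},
    {"fingers": 0, "tx": 0, "ty": 0, "tz": 0, "rx": 0, "ry": 0, "rz": 0}
  ]
}}

```text
t: 3.23
ee_pos: [0.4332, -0.002, 0.1003]
ee_rot: [-3.141, -0.0, 1.826]
wrist_force: [-1.0, -0.3, 0.7]
grip_width: 0.0002
grip_force: 0.4
```

{"api": "servo_tool", "payload": {
  "motion": [
    {"fingers": 0, "tx": 0.003, "ty": 0.0007, "tz": 0, "rx": 0, "ry": 0, "rz": 0},
    {"fingers": 0, "tx": 0, "ty": 0, "tz": 0, "rx": 0, "ry": 0, "rz": 0}
  ]
}}

```text
t: 3.4
ee_pos: [0.4337, -0.0019, 0.1]
ee_rot: [-3.136, 0.0, 1.825]
wrist_force: [-7.4, -2.6, 6.4]
grip_width: -0.0001
grip_force: 4.8
```

{"api": "servo_tool", "payload": {
  "motion": [
    {"fingers": 0, "tx": 0.002, "ty": 0.0005, "tz": 0, "rx": 0, "ry": 0, "rz": 0},
    {"fingers": 0, "tx": 0, "ty": 0, "tz": 0, "rx": 0, "ry": 0, "rz": 0}
  ]
}}

```text
t: 3.57
ee_pos: [0.434, -0.0018, 0.0999]
ee_rot: [-3.133, 0.0, 1.825]
wrist_force: [-11.8, -4.0, 10.8]
grip_width: 0.0001
grip_force: 7.4
```

{"api": "servo_tool", "payload": {
  "motion": [
    {"fingers": 0, "tx": -0.025, "ty": -0.006, "tz": 0, "rx": 0, "ry": 0, "rz": 0},
    {"fingers": 0, "tx": 0, "ty": 0, "tz": 0.03, "rx": 0, "ry": 0, "rz": 0},
    {"fingers": 0, "tx": 0, "ty": 0, "tz": 0.03, "rx": 0, "ry": 0, "rz": 0},
    {"fingers": 0, "tx": 0, "ty": 0, "tz": 0.03, "rx": 0, "ry": 0, "rz": 0},
    {"fingers": 0.04, "tx": 0.0042, "ty": 0.037, "tz": 0, "rx": 0, "ry": 0, "rz": -0.0283},
    {"fingers": 0.04, "tx": 0.0042, "ty": 0.037, "tz": 0, "rx": 0, "ry": 0, "rz": -0.0283},
    {"fingers": 0.04, "tx": 0.0042, "ty": 0.037, "tz": 0, "rx": 0, "ry": 0, "rz": -0.0283},
    {"fingers": 0.04, "tx": 0.0042, "ty": 0.037, "tz": 0, "rx": 0, "ry": 0, "rz": -0.0283}
  ]
}}

```text
t: 4.23
ee_pos: [0.4309, 0.1428, 0.1912]
ee_rot: [3.139, -0.001, 1.71]
wrist_force: [1.2, 0.2, 0.5]
grip_width: 0.0403
grip_force: 0.0
```

{"api": "servo_tool", "payload": {
  "motion": [
    {"fingers": 0.04, "tx": 0.0042, "ty": 0.037, "tz": 0, "rx": 0, "ry": 0, "rz": -0.0283},
    {"fingers": 0.04, "tx": 0.0042, "ty": 0.037, "tz": 0, "rx": 0, "ry": 0, "rz": -0.0283},
    {"fingers": 0.04, "tx": 0.0042, "ty": 0.037, "tz": -0.02, "rx": 0, "ry": 0, "rz": -0.0283},
    {"fingers": 0.04, "tx": 0.0042, "ty": 0.037, "tz": -0.03, "rx": 0, "ry": 0, "rz": -0.0283},
    {"fingers": 0.04, "tx": 0.0042, "ty": 0.037, "tz": -0.03, "rx": 0, "ry": 0, "rz": -0.0283},
    {"fingers": 0.04, "tx": 0, "ty": 0, "tz": 0, "rx": 0, "ry": 0, "rz": 0},
    {"fingers": 0.04, "tx": 0, "ty": 0, "tz": 0, "rx": 0, "ry": 0, "rz": 0}
  ]
}}

```text
t: 4.82
ee_pos: [0.4487, 0.3169, 0.1157]
ee_rot: [-3.138, 0.003, 1.574]
wrist_force: [0.2, -0.4, 0.7]
grip_width: 0.0402
grip_force: 0.0
```

```bash
python3 - <<'E'
from h import *
st()
for n in('side','top'):
    im,d,P=snap(n,n+'1')
    for k,c in(('a',(.451,.3256)),('b',(.588,.139)),('d',(.4547,.121))): print(n,k,rect(P,im,c,.085,.009,.022),rect(P,im,c,.04,.035,.05))
    if n=='side': print(rect(P,im,(.45,0),.06,.075,.12)); side=im
cv2.imwrite('pics/g1.png',cv2.resize(side[160:360,150:400,::-1],None,fx=2.6,fy=2.6))
E
```

```text
4.82 pos [0.4487 0.3169 0.1157] rot [-3.1377e+00  2.8000e-03  1.5743e+00] F [ 0.2 -0.4  0.7] w 0.0402 g 0.0 q [ 0.62  0.43 -0.08  1.07 -0.    2.18]
side a [449.3, 324.5, 138.8, 51.1, 89.4, 773, 16.8] [448.9, 324.8, 42.1, 14.2, -88.4, 99, 46.6]
side b [586.1, 139.1, 111.4, 51.9, -81.1, 679, 16.6] [586.5, 138.9, 41.9, 16.0, -83.7, 120, 46.3]
side d [452.7, 120.6, 61.4, 50.7, -89.0, 385, 16.6] [452.5, 120.4, 39.4, 13.1, -88.4, 126, 46.6]
[455.5, -2.3, 24.8, 21.7, -33.5, 150, 100.2]
top a [453.5, 287.9, 58.3, 49.6, -89.4, 538, 15.4] [453.7, 306.7, 10.9, 0.9, 3.0, 6, 41.4]
top b [590.4, 139.9, 110.1, 50.8, -81.2, 912, 15.7] [590.1, 140.1, 39.1, 14.1, -80.7, 112, 45.9]
top d [456.4, 121.8, 58.9, 47.5, -89.3, 461, 15.5] [456.8, 121.7, 39.8, 13.4, -89.2, 122, 46.1]
```

View pics/g1.png

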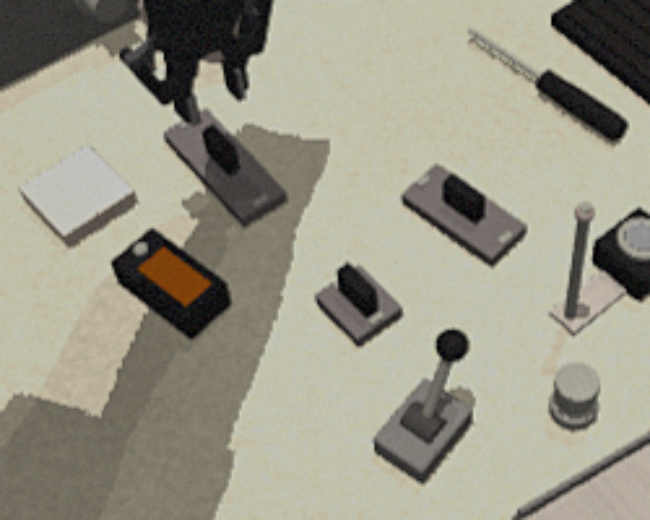

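The lever is on, with the ball at (452,345) in the crop. Cassette a is unmoved at about (.451,.325), so I'll correct and grasp it.

{"api": "servo_tool", "payload": {
  "motion": [
    {"fingers": 0.04, "tx": 0.0026, "ty": 0.0085, "tz": -0.01, "rx": 0, "ry": 0, "rz": 0},
    {"fingers": 0.04, "tx": 0, "ty": 0, "tz": -0.02, "rx": 0, "ry": 0, "rz": 0},
    {"fingers": 0.04, "tx": 0, "ty": 0, "tz": -0.02, "rx": 0, "ry": 0, "rz": 0},
    {"fingers": 0.04, "tx": 0, "ty": 0, "tz": -0.017, "rx": 0, "ry": 0, "rz": 0},
    {"fingers": 0.04, "tx": 0, "ty": 0, "tz": -0.01, "rx": 0, "ry": 0, "rz": 0},
    {"fingers": 0.04, "tx": 0, "ty": 0, "tz": 0, "rx": 0, "ry": 0, "rz": 0}
  ]
}}

```text
t: 5.42
ee_pos: [0.452, 0.3233, 0.04]
ee_rot: [-3.14, 0.001, 1.57]
wrist_force: [-0.8, -0.2, -1.1]
grip_width: 0.0401
grip_force: 0.0
```

{"api": "servo_tool", "payload": {
  "motion": [
    {"fingers": 0.04, "tx": -0.001, "ty": 0.002, "tz": -0.005, "rx": 0, "ry": 0, "rz": 0},
    {"fingers": 0.04, "tx": 0, "ty": 0, "tz": 0, "rx": 0, "ry": 0, "rz": 0},
    {"fingers": 0, "tx": 0, "ty": 0, "tz": 0, "rx": 0, "ry": 0, "rz": 0},
    {"fingers": 0, "tx": 0, "ty": 0, "tz": 0, "rx": 0, "ry": 0, "rz": 0},
    {"fingers": 0, "tx": 0, "ty": 0, "tz": 0, "rx": 0, "ry": 0, "rz": 0},
    {"fingers": 0, "tx": 0, "ty": 0, "tz": 0, "rx": 0, "ry": 0, "rz": 0}
  ]
}}

```text
t: 5.92
ee_pos: [0.4525, 0.3272, 0.0375]
ee_rot: [3.139, -0.001, 1.571]
wrist_force: [0.2, -0.9, 4.4]
grip_width: 0.013
grip_force: 61.2
```

```bash
python3 -c "
from h import *
st()"
```

```text
5.92 pos [0.4525 0.3272 0.0375] rot [ 3.1395e+00 -1.4000e-03  1.5711e+00] F [ 0.2 -0.9  4.4] w 0.013 g 61.2 q [ 0.63  0.53 -0.15  0.89 -0.    2.2 ]
```

{"api": "servo_tool", "payload": {
  "motion": [
    {"fingers": 0, "tx": 0, "ty": 0, "tz": 0.01, "rx": 0, "ry": 0, "rz": 0},
    {"fingers": 0, "tx": 0, "ty": 0, "tz": 0.03, "rx": 0, "ry": 0, "rz": 0},
    {"fingers": 0, "tx": 0, "ty": 0, "tz": 0.03, "rx": 0, "ry": 0, "rz": 0},
    {"fingers": 0, "tx": 0, "ty": 0, "tz": 0.03, "rx": 0, "ry": 0, "rz": 0},
    {"fingers": 0, "tx": 0, "ty": 0, "tz": 0.03, "rx": 0, "ry": 0, "rz": 0},
    {"fingers": 0, "tx": 0, "ty": 0, "tz": 0.03, "rx": 0, "ry": 0, "rz": 0},
    {"fingers": 0, "tx": 0, "ty": 0, "tz": 0.03, "rx": 0, "ry": 0, "rz": 0},
    {"fingers": 0, "tx": 0, "ty": 0, "tz": 0.01, "rx": 0, "ry": 0, "rz": 0}
  ]
}}

```text
t: 6.58
ee_pos: [0.4529, 0.3277, 0.2418]
ee_rot: [3.135, -0.005, 1.571]
wrist_force: [0.3, 0.7, -1.1]
grip_width: 0.0123
grip_force: 60.5
```

{"api": "servo_tool", "payload": {
  "motion": [
    {"fingers": 0, "tx": 0.0185, "ty": -0.027, "tz": 0, "rx": 0, "ry": 0, "rz": 0},
    {"fingers": 0, "tx": 0.0185, "ty": -0.027, "tz": 0, "rx": 0, "ry": 0, "rz": 0},
    {"fingers": 0, "tx": 0.0185, "ty": -0.027, "tz": 0, "rx": 0, "ry": 0, "rz": 0},
    {"fingers": 0, "tx": 0.0185, "ty": -0.027, "tz": 0, "rx": 0, "ry": 0, "rz": 0},
    {"fingers": 0, "tx": 0.0185, "ty": -0.027, "tz": 0, "rx": 0, "ry": 0, "rz": 0},
    {"fingers": 0, "tx": 0.0185, "ty": -0.027, "tz": 0, "rx": 0, "ry": 0, "rz": 0},
    {"fingers": 0, "tx": 0.0185, "ty": -0.027, "tz": 0, "rx": 0, "ry": 0, "rz": 0},
    {"fingers": 0, "tx": 0.0185, "ty": -0.027, "tz": 0, "rx": 0, "ry": 0, "rz": 0}
  ]
}}

```text
t: 7.25
ee_pos: [0.5996, 0.1091, 0.2354]
ee_rot: [-3.14, 0.0, 1.571]
wrist_force: [1.1, 0.3, -0.6]
grip_width: 0.0128
grip_force: 60.4
```

{"api": "servo_tool", "payload": {
  "motion": [
    {"fingers": 0, "tx": 0.0185, "ty": -0.027, "tz": 0, "rx": 0, "ry": 0, "rz": 0},
    {"fingers": 0, "tx": 0.0185, "ty": -0.027, "tz": 0, "rx": 0, "ry": 0, "rz": 0},
    {"fingers": 0, "tx": 0.0185, "ty": -0.027, "tz": 0, "rx": 0, "ry": 0, "rz": 0},
    {"fingers": 0, "tx": 0.0185, "ty": -0.027, "tz": 0, "rx": 0, "ry": 0, "rz": 0},
    {"fingers": 0, "tx": 0, "ty": 0, "tz": 0, "rx": 0, "ry": 0, "rz": 0},
    {"fingers": 0, "tx": 0, "ty": 0, "tz": 0, "rx": 0, "ry": 0, "rz": 0}
  ]
}}

```text
t: 7.75
ee_pos: [0.6735, 0.0006, 0.2341]
ee_rot: [-3.138, -0.0, 1.568]
wrist_force: [-0.3, 0.6, -0.8]
grip_width: 0.0132
grip_force: 38.5
```

```bash
python3 -c "
from h import *
st()
for n in('side','top'):
    im,d,P=snap(n,n+'2')
    print(n,rect(P,im,(.674,.0014),.1,.16,.225))
"
```

```text
7.75 pos [6.735e-01 6.000e-04 2.341e-01] rot [-3.1383e+00 -2.0000e-04  1.5677e+00] F [-0.3  0.6 -0.8] w 0.0132 g 38.5 q [0.   0.61 0.54 1.5  0.   1.57]
side [671.3, -0.4, 136.2, 53.7, -89.0, 1246, 213.1]
top [674.4, 36.5, 63.6, 50.3, -89.7, 752, 212.9]
```

View pics/side2.png

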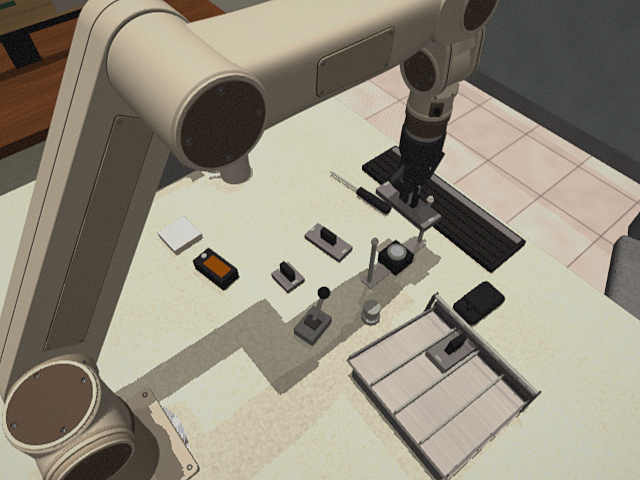

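Cassette a hangs level over the camera, at about (410,203) in the picture, with the lens at (397,252). I'll check the grip while lowering.

{"api": "servo_tool", "payload": {
  "motion": [
    {"fingers": 0, "tx": 0.0006, "ty": 0.0007, "tz": -0.01, "rx": 0, "ry": 0, "rz": 0},
    {"fingers": 0, "tx": 0, "ty": 0, "tz": -0.01, "rx": 0, "ry": 0, "rz": 0},
    {"fingers": 0, "tx": 0, "ty": 0, "tz": -0.01, "rx": 0, "ry": 0, "rz": 0},
    {"fingers": 0, "tx": 0, "ty": 0, "tz": -0.0066, "rx": 0, "ry": 0, "rz": 0},
    {"fingers": 0, "tx": 0, "ty": 0, "tz": 0, "rx": 0, "ry": 0, "rz": 0},
    {"fingers": 0, "tx": 0, "ty": 0, "tz": 0, "rx": 0, "ry": 0, "rz": 0}
  ]
}}

```text
t: 8.35
ee_pos: [0.6735, 0.0037, 0.1987]
ee_rot: [-3.14, 0.0, 1.572]
wrist_force: [0.2, 0.3, -1.0]
grip_width: 0.0127
grip_force: 63.9
```

```bash
cat >> h.py <<'E'
def viewchk():
    st()
    im,d,P=snap('side')
    m=(abs(P[...,0]-.672)<.045)&(abs(P[...,1])<.1)&(P[...,2]>.166)&(P[...,2]<.186)
    nn,l,s_,_=cv2.connectedComponentsWithStats(m.astype(np.uint8));k=1+np.argmax(s_[1:,4]);Q=P[l==k]
    c=np.linalg.lstsq(np.c_[Q[:,:2]-[.672,0],np.ones(len(Q))],Q[:,2],rcond=None)[0]
    print('rect',rect(P,im,(.672,0),.09,.16,.19),'slopes',c.round(4))
    mm=(np.hypot(P[...,0]-.756,P[...,1]-.0036)<.015)&(P[...,2]>.15); print('post top',np.percentile(P[mm][:,2],[50,90]).round(4) if mm.any() else None)
E
python3 -c "
from h import *
viewchk()"
```

```text
8.35 pos [0.6735 0.0037 0.1987] rot [-3.1395  0.      1.5717] F [ 0.2  0.3 -1. ] w 0.0127 g 63.9 q [ 0.01  0.62  0.46  1.42 -0.    1.58]
rect [670.8, 2.5, 136.7, 52.6, -88.9, 1166, 177.5] slopes [0.0829 0.0119 0.1775]
post top [0.1577 0.1617]
```

{"api": "servo_tool", "payload": {
  "motion": [
    {"fingers": 0, "tx": 0.001, "ty": -0.0024, "tz": -0.001, "rx": 0, "ry": 0, "rz": 0},
    {"fingers": 0, "tx": 0, "ty": 0, "tz": 0, "rx": 0, "ry": 0, "rz": 0},
    {"fingers": 0, "tx": 0, "ty": 0, "tz": 0, "rx": 0, "ry": 0, "rz": 0},
    {"fingers": 0, "tx": 0, "ty": 0, "tz": 0, "rx": 0, "ry": 0, "rz": 0}
  ]
}}

```text
t: 8.73
ee_pos: [0.6754, 0.0008, 0.1991]
ee_rot: [3.141, -0.0, 1.571]
wrist_force: [0.8, -0.3, -1.1]
grip_width: 0.0127
grip_force: 63.9
```

```bash
python3 -c "
from h import *
viewchk()"
```

```text
8.73 pos [0.6754 0.0008 0.1991] rot [ 3.1408 -0.      1.5708] F [ 0.8 -0.3 -1.1] w 0.0127 g 63.9 q [0.   0.62 0.47 1.42 0.   1.57]
rect [673.2, -0.3, 135.7, 53.0, -89.6, 1172, 178.0] slopes [0.0913 0.0124 0.1779]
post top [0.1581 0.1612]
```

{"api": "servo_tool", "payload": {
  "motion": [
    {"fingers": 0, "tx": -0.0008, "ty": 0.0005, "tz": -0.0014, "rx": 0, "ry": 0, "rz": 0},
    {"fingers": 0, "tx": 0, "ty": 0, "tz": 0, "rx": 0, "ry": 0, "rz": 0},
    {"fingers": 0, "tx": 0, "ty": 0, "tz": 0, "rx": 0, "ry": 0, "rz": 0},
    {"fingers": 0, "tx": 0, "ty": 0, "tz": 0, "rx": 0, "ry": 0, "rz": 0},
    {"fingers": 0, "tx": 0, "ty": 0, "tz": 0, "rx": 0, "ry": 0, "rz": 0},
    {"fingers": 0, "tx": 0, "ty": 0, "tz": 0, "rx": 0, "ry": 0, "rz": 0}
  ]
}}

```text
t: 9.28
ee_pos: [0.6744, 0.0015, 0.1973]
ee_rot: [3.142, 0.0, 1.571]
wrist_force: [0.7, -0.2, -1.0]
grip_width: 0.013
grip_force: 63.9
```

{"api": "servo_tool", "payload": {
  "motion": [
    {"fingers": 0, "tx": 0, "ty": 0, "tz": 0, "rx": 0, "ry": 0, "rz": 0},
    {"fingers": 0, "tx": 0, "ty": 0, "tz": 0, "rx": 0, "ry": 0, "rz": 0},
    {"fingers": 0, "tx": 0, "ty": 0, "tz": 0, "rx": 0, "ry": 0, "rz": 0},
    {"fingers": 0, "tx": 0, "ty": 0, "tz": 0, "rx": 0, "ry": 0, "rz": 0},
    {"fingers": 0, "tx": 0, "ty": 0, "tz": 0, "rx": 0, "ry": 0, "rz": 0},
    {"fingers": 0, "tx": 0, "ty": 0, "tz": 0, "rx": 0, "ry": 0, "rz": 0},
    {"fingers": 0, "tx": 0, "ty": 0, "tz": 0, "rx": 0, "ry": 0, "rz": 0},
    {"fingers": 0, "tx": 0, "ty": 0, "tz": 0, "rx": 0, "ry": 0, "rz": 0}
  ]
}}

```text
t: 9.95
ee_pos: [0.6744, 0.0014, 0.1973]
ee_rot: [-3.142, 0.0, 1.571]
wrist_force: [1.0, -0.2, -1.3]
grip_width: 0.0128
grip_force: 63.9
```

{"api": "servo_tool", "payload": {
  "motion": [
    {"fingers": 0, "tx": 0, "ty": 0, "tz": 0, "rx": 0, "ry": 0, "rz": 0},
    {"fingers": 0, "tx": 0, "ty": 0, "tz": 0, "rx": 0, "ry": 0, "rz": 0},
    {"fingers": 0, "tx": 0, "ty": 0, "tz": 0, "rx": 0, "ry": 0, "rz": 0},
    {"fingers": 0, "tx": 0, "ty": 0, "tz": 0, "rx": 0, "ry": 0, "rz": 0},
    {"fingers": 0, "tx": 0, "ty": 0, "tz": 0, "rx": 0, "ry": 0, "rz": 0},
    {"fingers": 0, "tx": 0, "ty": 0, "tz": 0, "rx": 0, "ry": 0, "rz": 0},
    {"fingers": 0, "tx": 0, "ty": 0, "tz": 0, "rx": 0, "ry": 0, "rz": 0},
    {"fingers": 0, "tx": 0, "ty": 0, "tz": 0, "rx": 0, "ry": 0, "rz": 0}
  ]
}}

```text
t: 10.62
ee_pos: [0.6744, 0.0014, 0.1973]
ee_rot: [3.142, -0.0, 1.571]
wrist_force: [0.4, 0.8, -0.9]
grip_width: 0.0125
grip_force: 63.9
```

{"api": "servo_tool", "payload": {
  "motion": [
    {"fingers": 0, "tx": 0, "ty": 0, "tz": 0, "rx": 0, "ry": 0, "rz": 0},
    {"fingers": 0, "tx": 0, "ty": 0, "tz": 0, "rx": 0, "ry": 0, "rz": 0},
    {"fingers": 0, "tx": 0, "ty": 0, "tz": 0, "rx": 0, "ry": 0, "rz": 0},
    {"fingers": 0, "tx": 0, "ty": 0, "tz": 0, "rx": 0, "ry": 0, "rz": 0},
    {"fingers": 0, "tx": 0, "ty": 0, "tz": 0, "rx": 0, "ry": 0, "rz": 0},
    {"fingers": 0, "tx": 0, "ty": 0, "tz": 0, "rx": 0, "ry": 0, "rz": 0},
    {"fingers": 0, "tx": 0, "ty": 0, "tz": 0, "rx": 0, "ry": 0, "rz": 0},
    {"fingers": 0, "tx": 0, "ty": 0, "tz": 0, "rx": 0, "ry": 0, "rz": 0}
  ]
}}

```text
t: 11.28
ee_pos: [0.6744, 0.0014, 0.1973]
ee_rot: [-3.142, -0.0, 1.571]
wrist_force: [0.0, -0.4, -1.6]
grip_width: 0.0129
grip_force: 63.9
```

```bash
python3 -c "
from h import *
viewchk()"
```

```text
11.28 pos [0.6744 0.0014 0.1973] rot [-3.1416 -0.      1.5711] F [ 0.  -0.4 -1.6] w 0.0129 g 63.9 q [0.   0.62 0.46 1.41 0.   1.57]
rect [671.6, 0.1, 136.9, 51.6, -89.4, 1174, 176.2] slopes [0.0616 0.0075 0.1763]
post top [0.1571 0.1607]
```

Cassette a has been held for 2 s within about 1 mm. Next I take it to lane -93.

{"api": "servo_tool", "payload": {
  "motion": [
    {"fingers": 0, "tx": 0, "ty": 0, "tz": 0.02, "rx": 0, "ry": 0, "rz": 0},
    {"fingers": 0, "tx": 0, "ty": 0, "tz": 0.025, "rx": 0, "ry": 0, "rz": 0},
    {"fingers": 0, "tx": -0.0095, "ty": -0.0257, "tz": 0, "rx": 0, "ry": 0, "rz": -0.1156},
    {"fingers": 0, "tx": -0.0095, "ty": -0.0257, "tz": 0, "rx": 0, "ry": 0, "rz": -0.1156},
    {"fingers": 0, "tx": -0.0095, "ty": -0.0257, "tz": 0, "rx": 0, "ry": 0, "rz": -0.1156},
    {"fingers": 0, "tx": -0.0095, "ty": -0.0257, "tz": 0, "rx": 0, "ry": 0, "rz": -0.1156},
    {"fingers": 0, "tx": -0.0095, "ty": -0.0257, "tz": 0, "rx": 0, "ry": 0, "rz": -0.1156},
    {"fingers": 0, "tx": -0.0095, "ty": -0.0257, "tz": 0, "rx": 0, "ry": 0, "rz": -0.1156}
  ]
}}

```text
t: 12.0
ee_pos: [0.6168, -0.1538, 0.2425]
ee_rot: [3.141, -0.0, 0.872]
wrist_force: [-0.0, -1.1, -1.1]
grip_width: 0.0129
grip_force: 64.1
```

{"api": "servo_tool", "payload": {
  "motion": [
    {"fingers": 0, "tx": -0.0095, "ty": -0.0257, "tz": 0, "rx": 0, "ry": 0, "rz": -0.1156},
    {"fingers": 0, "tx": -0.0095, "ty": -0.0257, "tz": 0, "rx": 0, "ry": 0, "rz": -0.1156},
    {"fingers": 0, "tx": -0.0095, "ty": -0.0257, "tz": 0, "rx": 0, "ry": 0, "rz": -0.1156},
    {"fingers": 0, "tx": -0.0095, "ty": -0.0257, "tz": 0, "rx": 0, "ry": 0, "rz": -0.1156},
    {"fingers": 0, "tx": -0.0095, "ty": -0.0257, "tz": 0, "rx": 0, "ry": 0, "rz": -0.1156},
    {"fingers": 0, "tx": -0.0095, "ty": -0.0257, "tz": 0, "rx": 0, "ry": 0, "rz": -0.1156},
    {"fingers": 0, "tx": -0.0095, "ty": -0.0257, "tz": 0, "rx": 0, "ry": 0, "rz": -0.1156},
    {"fingers": 0, "tx": -0.0095, "ty": -0.0257, "tz": 0, "rx": 0, "ry": 0, "rz": -0.1156}
  ]
}}

```text
t: 12.67
ee_pos: [0.5408, -0.3596, 0.2425]
ee_rot: [3.142, -0.0, -0.053]
wrist_force: [0.6, 0.1, -0.8]
grip_width: 0.0126
grip_force: 64.1
```

{"api": "servo_tool", "payload": {
  "motion": [
    {"fingers": 0, "tx": 0, "ty": 0, "tz": -0.01, "rx": 0.003, "ry": 0.0654, "rz": 0},
    {"fingers": 0, "tx": 0, "ty": 0, "tz": -0.01, "rx": 0.003, "ry": 0.0654, "rz": 0},
    {"fingers": 0, "tx": 0, "ty": 0, "tz": -0.01, "rx": 0.003, "ry": 0.0654, "rz": 0},
    {"fingers": 0, "tx": 0, "ty": 0, "tz": -0.01, "rx": 0.003, "ry": 0.0654, "rz": 0},
    {"fingers": 0, "tx": 0, "ty": 0, "tz": 0, "rx": 0, "ry": 0, "rz": 0},
    {"fingers": 0, "tx": 0, "ty": 0, "tz": 0, "rx": 0, "ry": 0, "rz": 0},
    {"fingers": 0, "tx": 0, "ty": 0, "tz": 0, "rx": 0, "ry": 0, "rz": 0}
  ]
}}

```text
t: 13.25
ee_pos: [0.5416, -0.3585, 0.2028]
ee_rot: [3.141, 0.26, -0.047]
wrist_force: [0.7, 0.5, -0.9]
grip_width: 0.0128
grip_force: 64.1
```

```bash
cat >> h.py <<'E'
def go(x,y,h):
    s=st(); print('deck now',rel(s['ee_pos']),'move',(deck(x,y,h)-s['ee_pos']).round(4),'turn',turn([np.pi,.262,-.047]))
E
python3 -c "
from h import *
go(-.115,-.093,.07)"
```

```text
13.25 pos [ 0.5416 -0.3585  0.2028] rot [ 3.1406  0.2599 -0.0474] F [ 0.7  0.5 -0.9] w 0.0128 g 64.1 q [-0.53  0.78  0.73  1.75 -0.12  2.67]
deck now [-0.126  -0.093   0.1529] move [-0.0108  0.0005 -0.0829] turn [0.001  0.0021 0.0002]
```

{"api": "servo_tool", "payload": {
  "motion": [
    {"fingers": 0, "tx": -0.0028, "ty": 0.0001, "tz": -0.021, "rx": 0, "ry": 0.0005, "rz": 0},
    {"fingers": 0, "tx": -0.0028, "ty": 0.0001, "tz": -0.021, "rx": 0, "ry": 0.0005, "rz": 0},
    {"fingers": 0, "tx": -0.0028, "ty": 0.0002, "tz": -0.021, "rx": 0, "ry": 0.0005, "rz": 0},
    {"fingers": 0, "tx": -0.0024, "ty": 0.0001, "tz": -0.02, "rx": 0, "ry": 0.0005, "rz": 0},
    {"fingers": 0, "tx": 0, "ty": 0, "tz": 0, "rx": 0, "ry": 0, "rz": 0},
    {"fingers": 0, "tx": -0.004, "ty": 0.0002, "tz": -0.0145, "rx": 0, "ry": 0, "rz": 0},
    {"fingers": 0, "tx": -0.0026, "ty": 0.0001, "tz": -0.0097, "rx": 0, "ry": 0, "rz": 0},
    {"fingers": 0, "tx": 0, "ty": 0, "tz": 0, "rx": 0, "ry": 0, "rz": 0}
  ]
}}

```text
t: 13.92
ee_pos: [0.523, -0.3575, 0.0955]
ee_rot: [3.141, 0.264, -0.048]
wrist_force: [-1.1, 0.1, -1.5]
grip_width: 0.0132
grip_force: 64.1
```

{"api": "servo_tool", "payload": {
  "motion": [
    {"fingers": 0, "tx": 0, "ty": 0, "tz": 0, "rx": 0, "ry": 0, "rz": 0},
    {"fingers": 0, "tx": 0, "ty": 0, "tz": 0, "rx": 0, "ry": 0, "rz": 0}
  ]
}}

```text
t: 14.08
ee_pos: [0.5246, -0.358, 0.0968]
ee_rot: [3.14, 0.262, -0.048]
wrist_force: [1.0, -0.6, -1.6]
grip_width: 0.0122
grip_force: 64.1
```

```bash
python3 -c "
from h import *
go(-.115,-.093,.0375)
im,d,P=snap('side'); cv2.imwrite('pics/p1.png',cv2.resize(im[270:480,330:560,::-1],None,fx=2.6,fy=2.6))"
```

```text
14.08 pos [ 0.5246 -0.358   0.0968] rot [ 3.1399  0.2616 -0.0478] F [ 1.  -0.6 -1.6] w 0.0122 g 64.1 q [-0.54  0.78  0.47  1.48 -0.12  2.66]
deck now [-0.115  -0.0933  0.0461] move [-0.0022  0.0004 -0.0083] turn [0.0016 0.0004 0.0004]
```

View pics/p1.png

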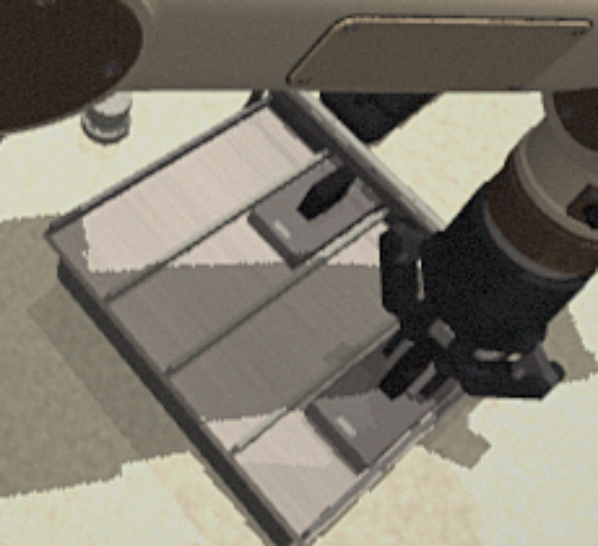

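Cassette a is hovering inside lane -93, with its uphill end at about (360,440). I lower it until it touches.

{"api": "servo_tool", "payload": {
  "motion": [
    {"fingers": 0, "tx": -0.001, "ty": 0, "tz": -0.004, "rx": 0, "ry": 0, "rz": 0},
    {"fingers": 0, "tx": -0.0008, "ty": 0, "tz": -0.003, "rx": 0, "ry": 0, "rz": 0},
    {"fingers": 0, "tx": 0, "ty": 0, "tz": 0, "rx": 0, "ry": 0, "rz": 0},
    {"fingers": 0, "tx": 0, "ty": 0, "tz": 0, "rx": 0, "ry": 0, "rz": 0}
  ]
}}

```text
t: 14.47
ee_pos: [0.5226, -0.3578, 0.0885]
ee_rot: [3.14, 0.263, -0.048]
wrist_force: [1.5, -0.1, 0.9]
grip_width: 0.013
grip_force: 64.6
```

{"api": "servo_tool", "payload": {
  "motion": [
    {"fingers": 0, "tx": -0.0003, "ty": 0, "tz": -0.0015, "rx": 0, "ry": 0, "rz": 0},
    {"fingers": 0, "tx": 0, "ty": 0, "tz": 0, "rx": 0, "ry": 0, "rz": 0},
    {"fingers": 0, "tx": 0, "ty": 0, "tz": 0, "rx": 0, "ry": 0, "rz": 0}
  ]
}}

```text
t: 14.72
ee_pos: [0.5227, -0.3578, 0.0884]
ee_rot: [3.14, 0.261, -0.048]
wrist_force: [1.4, 0.6, 6.8]
grip_width: 0.0129
grip_force: 65.3
```

{"api": "servo_tool", "payload": {
  "motion": [
    {"fingers": 0.034, "tx": 0, "ty": 0, "tz": 0, "rx": 0, "ry": 0, "rz": 0},
    {"fingers": 0.034, "tx": 0, "ty": 0, "tz": 0, "rx": 0, "ry": 0, "rz": 0},
    {"fingers": 0.034, "tx": 0, "ty": 0, "tz": 0, "rx": 0, "ry": 0, "rz": 0},
    {"fingers": 0.034, "tx": 0.0052, "ty": -0.0002, "tz": 0.0193, "rx": 0, "ry": 0, "rz": 0},
    {"fingers": 0.034, "tx": 0.0052, "ty": -0.0002, "tz": 0.0193, "rx": 0, "ry": 0, "rz": 0},
    {"fingers": 0.034, "tx": 0.0052, "ty": -0.0002, "tz": 0.0193, "rx": 0, "ry": 0, "rz": 0}
  ]
}}

```text
t: 15.22
ee_pos: [0.5369, -0.3579, 0.1442]
ee_rot: [-3.141, 0.266, -0.047]
wrist_force: [0.7, -0.4, -0.8]
grip_width: 0.0338
grip_force: 0.0
```

{"api": "servo_tool", "payload": {
  "motion": [
    {"fingers": 0, "tx": -0.0293, "ty": 0.0014, "tz": 0.0079, "rx": 0, "ry": 0, "rz": 0},
    {"fingers": 0, "tx": -0.0293, "ty": 0.0014, "tz": 0.0079, "rx": 0, "ry": 0, "rz": 0},
    {"fingers": 0, "tx": -0.0293, "ty": 0.0014, "tz": 0.0079, "rx": 0, "ry": 0, "rz": 0},
    {"fingers": 0, "tx": 0, "ty": 0, "tz": 0, "rx": 0, "ry": 0, "rz": 0},
    {"fingers": 0, "tx": 0, "ty": 0, "tz": 0, "rx": 0, "ry": 0, "rz": 0},
    {"fingers": 0, "tx": 0, "ty": 0, "tz": 0, "rx": 0, "ry": 0, "rz": 0}
  ]
}}

```text
t: 15.72
ee_pos: [0.45, -0.3542, 0.1682]
ee_rot: [3.141, 0.263, -0.048]
wrist_force: [0.7, 0.0, -0.2]
grip_width: 0.0003
grip_force: 0.0
```

```bash
cat >> h.py <<'E'
def filed(ws=('side',)):
    for n in ws:
        im,d,P=snap(n); Q=Rd.inv().apply((P-O).reshape(-1,3)).reshape(P.shape)
        for y in(-.093,-.031,.031,.093):
            m=(abs(Q[...,1]-y)<.024)&(Q[...,2]>.0125)&(Q[...,2]<.021)&(Q[...,0]>-.24)&(Q[...,0]<.01)&(im.max(-1)<140)
            k=(abs(Q[...,1]-y)<.024)&(Q[...,2]>.036)&(Q[...,2]<.05)&(Q[...,0]>-.24)&(Q[...,0]<-.03)
            q=Q[m]; print(n,y,m.sum(),'x',np.percentile(q[:,0],[1,99]).round(4) if len(q)>30 else '','ridge',k.sum(),Q[k].mean(0).round(4) if k.sum()>15 else '')
E
python3 -c "
from h import *
go(-.206,-.093,.019)
filed(('side','top'))"
```

```text
15.72 pos [ 0.45   -0.3542  0.1682] rot [ 3.1409  0.263  -0.0478] F [ 0.7  0.  -0.2] w 0.0003 g 0.0 q [-0.6   0.6   0.32  1.52 -0.14  2.61]
deck now [-0.2056 -0.093   0.0957] move [-0.0202  0.0009 -0.074 ] turn [ 0.0006 -0.0011  0.0006]
side -0.093 487 x [-0.1823 -0.1018] ridge 7 
side -0.031 29 x  ridge 0 
side 0.031 807 x [-0.1012  0.0021] ridge 156 [-0.054   0.0292  0.0455]
side 0.093 68 x [-0.0021  0.0048] ridge 0 
top -0.093 855 x [-0.1781 -0.0448] ridge 140 [-0.1121 -0.0933  0.0453]
top -0.031 0 x  ridge 0 
top 0.031 627 x [-0.0969 -0.002 ] ridge 122 [-0.0498  0.0319  0.0455]
top 0.093 1 x  ridge 0
```

{"api": "servo_tool", "payload": {
  "motion": [
    {"fingers": 0, "tx": -0.005, "ty": 0.0002, "tz": -0.0185, "rx": 0, "ry": 0, "rz": 0},
    {"fingers": 0, "tx": -0.005, "ty": 0.0002, "tz": -0.0185, "rx": 0, "ry": 0, "rz": 0},
    {"fingers": 0, "tx": -0.005, "ty": 0.0002, "tz": -0.0185, "rx": 0, "ry": 0, "rz": 0},
    {"fingers": 0, "tx": -0.005, "ty": 0.0002, "tz": -0.0185, "rx": 0, "ry": 0, "rz": 0},
    {"fingers": 0, "tx": 0, "ty": 0, "tz": 0, "rx": 0, "ry": 0, "rz": 0},
    {"fingers": 0, "tx": 0, "ty": 0, "tz": 0, "rx": 0, "ry": 0, "rz": 0},
    {"fingers": 0, "tx": 0, "ty": 0, "tz": 0, "rx": 0, "ry": 0, "rz": 0}
  ]
}}

```text
t: 16.4
ee_pos: [0.4306, -0.3533, 0.0946]
ee_rot: [3.141, 0.263, -0.047]
wrist_force: [-0.1, -0.1, 0.1]
grip_width: -0.0
grip_force: 0.0
```

{"api": "servo_tool", "payload": {
  "motion": [
    {"fingers": 0, "tx": 0.0097, "ty": -0.0005, "tz": -0.0026, "rx": 0, "ry": 0, "rz": 0},
    {"fingers": 0, "tx": 0.0097, "ty": -0.0005, "tz": -0.0026, "rx": 0, "ry": 0, "rz": 0},
    {"fingers": 0, "tx": 0.0097, "ty": -0.0004, "tz": -0.0026, "rx": 0, "ry": 0, "rz": 0},
    {"fingers": 0, "tx": 0.0097, "ty": -0.0005, "tz": -0.0026, "rx": 0, "ry": 0, "rz": 0},
    {"fingers": 0, "tx": 0.0097, "ty": -0.0004, "tz": -0.0026, "rx": 0, "ry": 0, "rz": 0},
    {"fingers": 0, "tx": 0, "ty": 0, "tz": 0, "rx": 0, "ry": 0, "rz": 0},
    {"fingers": 0, "tx": 0, "ty": 0, "tz": 0, "rx": 0, "ry": 0, "rz": 0}
  ]
}}

```text
t: 16.98
ee_pos: [0.479, -0.3556, 0.0817]
ee_rot: [3.14, 0.263, -0.047]
wrist_force: [0.3, -0.4, -0.3]
grip_width: -0.0001
grip_force: 0.0
```

```bash
python3 -c "
from h import *
go(-.146,-.093,.019)"
```

```text
16.98 pos [ 0.479  -0.3556  0.0817] rot [ 3.1405  0.2629 -0.0467] F [ 0.3 -0.4 -0.3] w -0.0001 g 0.0 q [-0.57  0.71  0.29  1.38 -0.13  2.63]
deck now [-0.1552 -0.093   0.0197] move [ 0.0087 -0.0004 -0.003 ] turn [ 0.001  -0.001  -0.0006]
```

Expected contact with the stop is near -.146, so I continue in small steps.

{"api": "servo_tool", "payload": {
  "motion": [
    {"fingers": 0, "tx": 0.0048, "ty": -0.0002, "tz": -0.0013, "rx": 0, "ry": 0, "rz": 0},
    {"fingers": 0, "tx": 0.0029, "ty": -0.0001, "tz": -0.0008, "rx": 0, "ry": 0, "rz": 0},
    {"fingers": 0, "tx": 0, "ty": 0, "tz": 0, "rx": 0, "ry": 0, "rz": 0},
    {"fingers": 0, "tx": 0, "ty": 0, "tz": 0, "rx": 0, "ry": 0, "rz": 0}
  ]
}}

```text
t: 17.32
ee_pos: [0.4858, -0.3558, 0.0792]
ee_rot: [3.141, 0.264, -0.047]
wrist_force: [0.2, 0.6, -0.0]
grip_width: 0.0001
grip_force: 0.0
```

{"api": "servo_tool", "payload": {
  "motion": [
    {"fingers": 0, "tx": 0.0019, "ty": -0.0001, "tz": -0.0005, "rx": 0, "ry": 0, "rz": 0},
    {"fingers": 0, "tx": 0, "ty": 0, "tz": 0, "rx": 0, "ry": 0, "rz": 0},
    {"fingers": 0, "tx": 0, "ty": 0, "tz": 0, "rx": 0, "ry": 0, "rz": 0}
  ]
}}

```text
t: 17.57
ee_pos: [0.4876, -0.3559, 0.0786]
ee_rot: [3.141, 0.264, -0.048]
wrist_force: [0.4, 1.4, -0.2]
grip_width: 0.0001
grip_force: 0.0
```

{"api": "servo_tool", "payload": {
  "motion": [
    {"fingers": 0, "tx": 0.0019, "ty": -0.0001, "tz": -0.0005, "rx": 0, "ry": 0, "rz": 0},
    {"fingers": 0, "tx": 0, "ty": 0, "tz": 0, "rx": 0, "ry": 0, "rz": 0},
    {"fingers": 0, "tx": 0, "ty": 0, "tz": 0, "rx": 0, "ry": 0, "rz": 0}
  ]
}}

```text
t: 17.82
ee_pos: [0.4894, -0.3559, 0.0781]
ee_rot: [3.141, 0.264, -0.047]
wrist_force: [-0.6, 0.2, 0.0]
grip_width: -0.0002
grip_force: 0.6
```

```bash
python3 -c "
from h import *
go(-.146,-.093,.019)
filed(('side','top'))"
```

```text
17.82 pos [ 0.4894 -0.3559  0.0781] rot [ 3.1411  0.2643 -0.0474] F [-0.6  0.2  0. ] w -0.0002 g 0.6 q [-0.57  0.74  0.32  1.39 -0.13  2.64]
deck now [-0.1442 -0.0929  0.0189] move [-0.0017 -0.0001  0.0006] turn [ 0.0003 -0.0024  0.0003]
side -0.093 115 x [-0.1576 -0.1025] ridge 96 [-0.1523 -0.0956  0.0428]
side -0.031 45 x [-0.0012  0.0031] ridge 0 
side 0.031 808 x [-0.1006  0.0029] ridge 156 [-0.054   0.0293  0.0457]
side 0.093 29 x  ridge 0 
top -0.093 595 x [-0.1495 -0.0013] ridge 160 [-0.0778 -0.0934  0.0448]
top -0.031 0 x  ridge 0 
top 0.031 646 x [-0.0974 -0.0019] ridge 119 [-0.0498  0.0321  0.0452]
top 0.093 1 x  ridge 0
```

{"api": "servo_tool", "payload": {
  "motion": [
    {"fingers": 0, "tx": 0.0029, "ty": -0.0001, "tz": -0.0008, "rx": 0, "ry": 0, "rz": 0},
    {"fingers": 0, "tx": 0, "ty": 0, "tz": 0, "rx": 0, "ry": 0, "rz": 0},
    {"fingers": 0, "tx": 0, "ty": 0, "tz": 0, "rx": 0, "ry": 0, "rz": 0}
  ]
}}

```text
t: 18.17
ee_pos: [0.4895, -0.356, 0.078]
ee_rot: [3.141, 0.27, -0.048]
wrist_force: [-8.4, -0.0, 5.9]
grip_width: 0.0001
grip_force: 4.7
```

{"api": "servo_tool", "payload": {
  "motion": [
    {"fingers": 0, "tx": 0.0019, "ty": -0.0001, "tz": -0.0005, "rx": 0, "ry": 0, "rz": 0},
    {"fingers": 0, "tx": 0, "ty": 0, "tz": 0, "rx": 0, "ry": 0, "rz": 0},
    {"fingers": 0, "tx": 0, "ty": 0, "tz": 0, "rx": 0, "ry": 0, "rz": 0}
  ]
}}

```text
t: 18.42
ee_pos: [0.4896, -0.356, 0.0781]
ee_rot: [3.141, 0.274, -0.048]
wrist_force: [-12.0, 1.8, 10.0]
grip_width: 0.0002
grip_force: 7.2
```

{"api": "servo_tool", "payload": {
  "motion": [
    {"fingers": 0, "tx": 0.0019, "ty": -0.0001, "tz": -0.0005, "rx": 0, "ry": 0, "rz": 0},
    {"fingers": 0, "tx": 0, "ty": 0, "tz": 0, "rx": 0, "ry": 0, "rz": 0},
    {"fingers": 0, "tx": 0, "ty": 0, "tz": 0, "rx": 0, "ry": 0, "rz": 0}
  ]
}}

```text
t: 18.67
ee_pos: [0.4897, -0.356, 0.078]
ee_rot: [-3.141, 0.277, -0.048]
wrist_force: [-16.2, 1.8, 13.1]
grip_width: 0.0001
grip_force: 9.7
```

```bash
python3 -c "
from h import *
go(-.146,-.093,.019)"
```

```text
18.67 pos [ 0.4897 -0.356   0.078 ] rot [-3.1415  0.2775 -0.0481] F [-16.2   1.8  13.1] w 0.0001 g 9.7 q [-0.56  0.75  0.34  1.41 -0.14  2.64]
deck now [-0.1439 -0.0929  0.0189] move [-0.002  -0.      0.0007] turn [-0.0009 -0.0155  0.0011]
```

{"api": "servo_tool", "payload": {
  "motion": [
    {"fingers": 0, "tx": -0.022, "ty": 0.001, "tz": 0.0057, "rx": 0, "ry": 0, "rz": 0},
    {"fingers": 0, "tx": 0, "ty": 0, "tz": 0.035, "rx": 0, "ry": 0, "rz": 0},
    {"fingers": 0, "tx": 0, "ty": 0, "tz": 0.035, "rx": 0, "ry": 0, "rz": 0},
    {"fingers": 0, "tx": 0, "ty": 0, "tz": 0.035, "rx": 0, "ry": 0, "rz": 0},
    {"fingers": 0.04, "tx": 0, "ty": 0, "tz": 0.01, "rx": -0.003, "ry": -0.0654, "rz": 0},
    {"fingers": 0.04, "tx": 0, "ty": 0, "tz": 0.01, "rx": -0.003, "ry": -0.0654, "rz": 0},
    {"fingers": 0.04, "tx": 0, "ty": 0, "tz": 0.01, "rx": -0.003, "ry": -0.0654, "rz": 0},
    {"fingers": 0.04, "tx": 0, "ty": 0, "tz": 0, "rx": -0.003, "ry": -0.0654, "rz": 0}
  ]
}}

```text
t: 19.33
ee_pos: [0.476, -0.3561, 0.2201]
ee_rot: [3.138, -0.006, -0.047]
wrist_force: [-0.9, -0.5, 0.1]
grip_width: 0.0399
grip_force: 0.0
```

{"api": "servo_tool", "payload": {
  "motion": [
    {"fingers": 0.04, "tx": 0.0074, "ty": 0.031, "tz": 0, "rx": 0, "ry": 0, "rz": 0.1115},
    {"fingers": 0.04, "tx": 0.0074, "ty": 0.031, "tz": 0, "rx": 0, "ry": 0, "rz": 0.1115},
    {"fingers": 0.04, "tx": 0.0074, "ty": 0.031, "tz": 0, "rx": 0, "ry": 0, "rz": 0.1115},
    {"fingers": 0.04, "tx": 0.0074, "ty": 0.031, "tz": 0, "rx": 0, "ry": 0, "rz": 0.1115},
    {"fingers": 0.04, "tx": 0.0074, "ty": 0.031, "tz": 0, "rx": 0, "ry": 0, "rz": 0.1115},
    {"fingers": 0.04, "tx": 0.0074, "ty": 0.031, "tz": 0, "rx": 0, "ry": 0, "rz": 0.1115},
    {"fingers": 0.04, "tx": 0.0074, "ty": 0.031, "tz": 0, "rx": 0, "ry": 0, "rz": 0.1115},
    {"fingers": 0.04, "tx": 0.0074, "ty": 0.031, "tz": 0, "rx": 0, "ry": 0, "rz": 0.1115}
  ]
}}

```text
t: 20.0
ee_pos: [0.5339, -0.1056, 0.2173]
ee_rot: [3.141, 0.001, 0.85]
wrist_force: [1.2, -1.0, -0.3]
grip_width: 0.04
grip_force: 0.0
```

{"api": "servo_tool", "payload": {
  "motion": [
    {"fingers": 0.04, "tx": 0.0074, "ty": 0.031, "tz": 0, "rx": 0, "ry": 0, "rz": 0.1115},
    {"fingers": 0.04, "tx": 0.0074, "ty": 0.031, "tz": 0, "rx": 0, "ry": 0, "rz": 0.1115},
    {"fingers": 0.04, "tx": 0.0074, "ty": 0.031, "tz": 0, "rx": 0, "ry": 0, "rz": 0.1115},
    {"fingers": 0.04, "tx": 0.0074, "ty": 0.031, "tz": 0, "rx": 0, "ry": 0, "rz": 0.1115},
    {"fingers": 0.04, "tx": 0.0074, "ty": 0.031, "tz": 0, "rx": 0, "ry": 0, "rz": 0.1115},
    {"fingers": 0.04, "tx": 0.0074, "ty": 0.031, "tz": 0, "rx": 0, "ry": 0, "rz": 0.1115},
    {"fingers": 0.04, "tx": 0.0074, "ty": 0.031, "tz": 0, "rx": 0, "ry": 0, "rz": 0.1115},
    {"fingers": 0.04, "tx": 0.0074, "ty": 0.031, "tz": 0, "rx": 0, "ry": 0, "rz": 0.1115}
  ]
}}

```text
t: 20.67
ee_pos: [0.593, 0.1426, 0.2172]
ee_rot: [3.141, 0.002, 1.742]
wrist_force: [1.2, -0.6, 0.9]
grip_width: 0.0403
grip_force: 0.0
```

```bash
python3 -c "
from h import *
st()
for n in('side','top'):
    im,d,P=snap(n,n+'3')
    for k,c in(('b',(.588,.139)),('d',(.4547,.121))): print(n,k,rect(P,im,c,.085,.009,.022),rect(P,im,c,.05,.035,.05))
filed(('side','top'))
print(turn([np.pi,0,1.737]))
"
```

```text
20.67 pos [0.593  0.1426 0.2172] rot [3.1408e+00 1.7000e-03 1.7424e+00] F [ 1.2 -0.6  0.9] w 0.0403 g 0.0 q [ 0.24  0.47  0.27  1.37 -0.    1.64]
side b [586.4, 138.9, 110.8, 52.1, -81.3, 672, 16.5] [586.7, 139.0, 40.5, 16.6, -80.6, 117, 46.4]
side d [452.9, 120.7, 62.8, 51.2, -89.0, 389, 16.7] [452.3, 120.6, 41.4, 14.4, -88.4, 120, 46.5]
top b None None
top d None None
side -0.093 1430 x [-0.1349  0.0022] ridge 184 [-0.0711 -0.0957  0.0461]
side -0.031 86 x [-0.0019  0.0038] ridge 0 
side 0.031 812 x [-0.1011  0.0025] ridge 157 [-0.054   0.0293  0.0454]
side 0.093 69 x [-0.002   0.0033] ridge 0 
top -0.093 932 x [-0.1312 -0.0021] ridge 135 [-0.0656 -0.0935  0.0453]
top -0.031 0 x  ridge 0 
top 0.031 623 x [-0.0971 -0.0013] ridge 121 [-0.0499  0.032   0.0456]
top 0.093 0 x  ridge 0 
[ 0.0022  0.0001 -0.001 ]
```

View pics/side3.png

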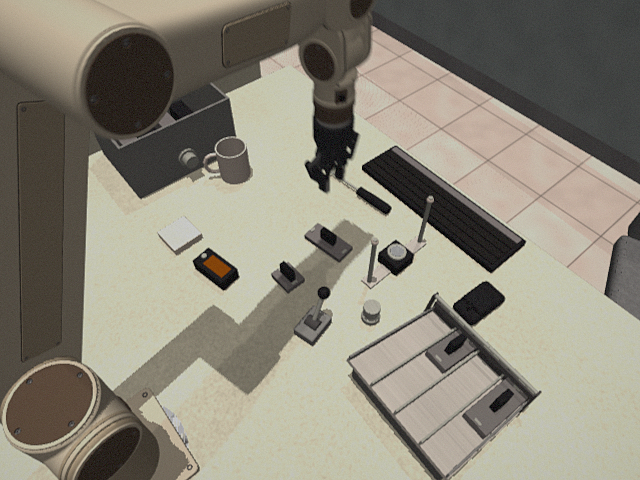

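Cassette a is seated in lane -93 at (492,403), lined up with the filed one, and b is unmoved. Grasp b.

{"api": "servo_tool", "payload": {
  "motion": [
    {"fingers": 0.04, "tx": -0.0037, "ty": -0.0024, "tz": -0.028, "rx": 0, "ry": 0, "rz": -0.01},
    {"fingers": 0.04, "tx": 0, "ty": 0, "tz": -0.028, "rx": 0, "ry": 0, "rz": 0},
    {"fingers": 0.04, "tx": 0, "ty": 0, "tz": -0.028, "rx": 0, "ry": 0, "rz": 0},
    {"fingers": 0.04, "tx": 0, "ty": 0, "tz": -0.028, "rx": 0, "ry": 0, "rz": 0},
    {"fingers": 0.04, "tx": 0, "ty": 0, "tz": -0.028, "rx": 0, "ry": 0, "rz": 0},
    {"fingers": 0.04, "tx": 0, "ty": 0, "tz": -0.018, "rx": 0, "ry": 0, "rz": 0},
    {"fingers": 0.04, "tx": 0, "ty": 0, "tz": 0, "rx": 0, "ry": 0, "rz": 0},
    {"fingers": 0.04, "tx": 0, "ty": 0, "tz": 0, "rx": 0, "ry": 0, "rz": 0}
  ]
}}

```text
t: 21.53
ee_pos: [0.5881, 0.1368, 0.0583]
ee_rot: [-3.139, 0.002, 1.724]
wrist_force: [0.6, 0.8, 0.7]
grip_width: 0.0399
grip_force: 0.0
```

{"api": "servo_tool", "payload": {
  "motion": [
    {"fingers": 0.04, "tx": 0, "ty": 0, "tz": 0, "rx": 0, "ry": 0, "rz": 0},
    {"fingers": 0.04, "tx": 0, "ty": 0, "tz": 0, "rx": 0, "ry": 0, "rz": 0},
    {"fingers": 0.04, "tx": 0, "ty": 0, "tz": 0, "rx": 0, "ry": 0, "rz": 0}
  ]
}}

```text
t: 21.78
ee_pos: [0.5904, 0.1384, 0.0611]
ee_rot: [3.138, 0.002, 1.726]
wrist_force: [-0.1, -0.6, -0.4]
grip_width: 0.0396
grip_force: 0.0
```

{"api": "servo_tool", "payload": {
  "motion": [
    {"fingers": 0.04, "tx": -0.001, "ty": 0.0015, "tz": -0.012, "rx": 0, "ry": 0, "rz": 0},
    {"fingers": 0.04, "tx": 0, "ty": 0, "tz": -0.0105, "rx": 0, "ry": 0, "rz": 0},
    {"fingers": 0.04, "tx": 0, "ty": 0, "tz": 0, "rx": 0, "ry": 0, "rz": 0},
    {"fingers": 0.04, "tx": 0, "ty": 0, "tz": 0, "rx": 0, "ry": 0, "rz": 0},
    {"fingers": 0.04, "tx": 0, "ty": 0, "tz": 0, "rx": 0, "ry": 0, "rz": 0},
    {"fingers": 0.04, "tx": 0, "ty": 0, "tz": 0, "rx": 0, "ry": 0, "rz": 0}
  ]
}}

```text
t: 22.28
ee_pos: [0.5884, 0.1399, 0.037]
ee_rot: [3.141, 0.002, 1.727]
wrist_force: [0.0, -0.4, -0.4]
grip_width: 0.0402
grip_force: 0.0
```

{"api": "servo_tool", "payload": {
  "motion": [
    {"fingers": 0, "tx": 0, "ty": 0, "tz": 0, "rx": 0, "ry": 0, "rz": 0},
    {"fingers": 0, "tx": 0, "ty": 0, "tz": 0, "rx": 0, "ry": 0, "rz": 0},
    {"fingers": 0, "tx": 0, "ty": 0, "tz": 0, "rx": 0, "ry": 0, "rz": 0},
    {"fingers": 0, "tx": 0, "ty": 0, "tz": 0, "rx": 0, "ry": 0, "rz": 0},
    {"fingers": 0, "tx": 0, "ty": 0, "tz": 0, "rx": 0, "ry": 0, "rz": 0}
  ]
}}

```text
t: 22.7
ee_pos: [0.5885, 0.1399, 0.0371]
ee_rot: [3.14, 0.002, 1.727]
wrist_force: [1.2, -0.4, 2.9]
grip_width: 0.0128
grip_force: 59.1
```

{"api": "servo_tool", "payload": {
  "motion": [
    {"fingers": 0, "tx": 0, "ty": 0, "tz": 0.012, "rx": 0, "ry": 0, "rz": 0},
    {"fingers": 0, "tx": 0, "ty": 0, "tz": 0.028, "rx": 0, "ry": 0, "rz": 0},
    {"fingers": 0, "tx": 0, "ty": 0, "tz": 0.028, "rx": 0, "ry": 0, "rz": 0},
    {"fingers": 0, "tx": 0, "ty": 0, "tz": 0.028, "rx": 0, "ry": 0, "rz": 0},
    {"fingers": 0, "tx": 0, "ty": 0, "tz": 0.028, "rx": 0, "ry": 0, "rz": 0},
    {"fingers": 0, "tx": 0, "ty": 0, "tz": 0.028, "rx": 0, "ry": 0, "rz": 0},
    {"fingers": 0, "tx": 0, "ty": 0, "tz": 0.028, "rx": 0, "ry": 0, "rz": 0},
    {"fingers": 0, "tx": 0, "ty": 0, "tz": 0.028, "rx": 0, "ry": 0, "rz": 0}
  ]
}}

```text
t: 23.37
ee_pos: [0.5873, 0.1397, 0.2451]
ee_rot: [-3.14, 0.002, 1.727]
wrist_force: [1.0, 0.8, -2.0]
grip_width: 0.013
grip_force: 58.6
```

{"api": "servo_tool", "payload": {
  "motion": [
    {"fingers": 0, "tx": 0.0123, "ty": -0.0198, "tz": 0, "rx": 0, "ry": 0, "rz": -0.0223},
    {"fingers": 0, "tx": 0.0123, "ty": -0.0198, "tz": 0, "rx": 0, "ry": 0, "rz": -0.0223},
    {"fingers": 0, "tx": 0.0123, "ty": -0.0198, "tz": 0, "rx": 0, "ry": 0, "rz": -0.0223},
    {"fingers": 0, "tx": 0.0123, "ty": -0.0198, "tz": 0, "rx": 0, "ry": 0, "rz": -0.0223},
    {"fingers": 0, "tx": 0.0123, "ty": -0.0198, "tz": 0, "rx": 0, "ry": 0, "rz": -0.0223},
    {"fingers": 0, "tx": 0.0123, "ty": -0.0198, "tz": 0, "rx": 0, "ry": 0, "rz": -0.0223},
    {"fingers": 0, "tx": 0.0123, "ty": -0.0198, "tz": 0, "rx": 0, "ry": 0, "rz": -0.0223},
    {"fingers": 0, "tx": 0, "ty": 0, "tz": 0, "rx": 0, "ry": 0, "rz": 0}
  ]
}}

```text
t: 24.03
ee_pos: [0.6753, -0.0032, 0.2426]
ee_rot: [-3.14, 0.004, 1.565]
wrist_force: [-0.9, -0.3, -2.6]
grip_width: 0.0134
grip_force: 58.9
```

{"api": "servo_tool", "payload": {
  "motion": [
    {"fingers": 0, "tx": 0, "ty": 0, "tz": 0, "rx": 0, "ry": 0, "rz": 0},
    {"fingers": 0, "tx": 0, "ty": 0, "tz": 0, "rx": 0, "ry": 0, "rz": 0},
    {"fingers": 0, "tx": 0, "ty": 0, "tz": 0, "rx": 0, "ry": 0, "rz": 0},
    {"fingers": 0, "tx": 0, "ty": 0, "tz": 0, "rx": 0, "ry": 0, "rz": 0}
  ]
}}

```text
t: 24.37
ee_pos: [0.6736, 0.0023, 0.2446]
ee_rot: [-3.141, 0.002, 1.572]
wrist_force: [0.3, 0.7, -1.5]
grip_width: 0.0127
grip_force: 58.9
```

```bash
python3 -c "
from h import *
st()
im,d,P=snap('side','side4')
print(rect(P,im,(.674,.0014),.1,.16,.235),rect(P,im,(.4547,.121),.085,.009,.022))
"
```

```text
24.37 pos [0.6736 0.0023 0.2446] rot [-3.1413e+00  1.8000e-03  1.5721e+00] F [ 0.3  0.7 -1.5] w 0.0127 g 58.9 q [ 0.    0.61  0.56  1.53 -0.    1.57]
[671.6, 1.6, 110.6, 52.4, 89.5, 1018, 223.9] [453.4, 120.7, 61.6, 51.3, -89.9, 386, 16.7]
```

{"api": "servo_tool", "payload": {
  "motion": [
    {"fingers": 0, "tx": 0.0003, "ty": -0.0012, "tz": -0.012, "rx": 0, "ry": 0, "rz": 0},
    {"fingers": 0, "tx": 0, "ty": 0, "tz": -0.012, "rx": 0, "ry": 0, "rz": 0},
    {"fingers": 0, "tx": 0, "ty": 0, "tz": -0.012, "rx": 0, "ry": 0, "rz": 0},
    {"fingers": 0, "tx": 0, "ty": 0, "tz": -0.0115, "rx": 0, "ry": 0, "rz": 0},
    {"fingers": 0, "tx": 0, "ty": 0, "tz": 0, "rx": 0, "ry": 0, "rz": 0},
    {"fingers": 0, "tx": 0, "ty": 0, "tz": 0, "rx": 0, "ry": 0, "rz": 0},
    {"fingers": 0, "tx": 0, "ty": 0, "tz": 0, "rx": 0, "ry": 0, "rz": 0},
    {"fingers": 0, "tx": 0, "ty": 0, "tz": 0, "rx": 0, "ry": 0, "rz": 0}
  ]
}}

```text
t: 25.08
ee_pos: [0.675, 0.0003, 0.1984]
ee_rot: [3.139, 0.002, 1.571]
wrist_force: [0.0, -0.0, -1.2]
grip_width: 0.013
grip_force: 58.9
```

{"api": "servo_tool", "payload": {
  "motion": [
    {"fingers": 0, "tx": 0, "ty": 0, "tz": 0, "rx": 0, "ry": 0, "rz": 0},
    {"fingers": 0, "tx": 0, "ty": 0, "tz": 0, "rx": 0, "ry": 0, "rz": 0},
    {"fingers": 0, "tx": 0, "ty": 0, "tz": 0, "rx": 0, "ry": 0, "rz": 0}
  ]
}}

```text
t: 25.33
ee_pos: [0.6746, 0.0, 0.1976]
ee_rot: [3.141, 0.002, 1.571]
wrist_force: [0.8, 0.1, -1.2]
grip_width: 0.0126
grip_force: 58.9
```

```bash
python3 -c "
from h import *
viewchk()"
```

```text
25.33 pos [0.6746 0.     0.1976] rot [3.1406e+00 2.0000e-03 1.5705e+00] F [ 0.8  0.1 -1.2] w 0.0126 g 58.9 q [ 0.    0.62  0.46  1.41 -0.    1.57]
rect [672.3, -0.7, 112.5, 52.1, -89.3, 937, 176.9] slopes [0.0799 0.0157 0.177 ]
post top [0.1569 0.1613]
```

Adjust by +1 mm in y and -0.5 mm in z, then hold.

{"api": "servo_tool", "payload": {
  "motion": [
    {"fingers": 0, "tx": -0.0002, "ty": 0.001, "tz": -0.0005, "rx": 0, "ry": -0.002, "rz": 0},
    {"fingers": 0, "tx": 0, "ty": 0, "tz": 0, "rx": 0, "ry": 0, "rz": 0},
    {"fingers": 0, "tx": 0, "ty": 0, "tz": 0, "rx": 0, "ry": 0, "rz": 0},
    {"fingers": 0, "tx": 0, "ty": 0, "tz": 0, "rx": 0, "ry": 0, "rz": 0},
    {"fingers": 0, "tx": 0, "ty": 0, "tz": 0, "rx": 0, "ry": 0, "rz": 0},
    {"fingers": 0, "tx": 0, "ty": 0, "tz": 0, "rx": 0, "ry": 0, "rz": 0},
    {"fingers": 0, "tx": 0, "ty": 0, "tz": 0, "rx": 0, "ry": 0, "rz": 0},
    {"fingers": 0, "tx": 0, "ty": 0, "tz": 0, "rx": 0, "ry": 0, "rz": 0}
  ]
}}

```text
t: 26.05
ee_pos: [0.6742, 0.001, 0.1965]
ee_rot: [3.14, 0.002, 1.571]
wrist_force: [-0.4, 0.2, -0.8]
grip_width: 0.013
grip_force: 58.9
```

{"api": "servo_tool", "payload": {
  "motion": [
    {"fingers": 0, "tx": 0, "ty": 0, "tz": 0, "rx": 0, "ry": 0, "rz": 0},
    {"fingers": 0, "tx": 0, "ty": 0, "tz": 0, "rx": 0, "ry": 0, "rz": 0},
    {"fingers": 0, "tx": 0, "ty": 0, "tz": 0, "rx": 0, "ry": 0, "rz": 0},
    {"fingers": 0, "tx": 0, "ty": 0, "tz": 0, "rx": 0, "ry": 0, "rz": 0},
    {"fingers": 0, "tx": 0, "ty": 0, "tz": 0, "rx": 0, "ry": 0, "rz": 0},
    {"fingers": 0, "tx": 0, "ty": 0, "tz": 0, "rx": 0, "ry": 0, "rz": 0},
    {"fingers": 0, "tx": 0, "ty": 0, "tz": 0, "rx": 0, "ry": 0, "rz": 0},
    {"fingers": 0, "tx": 0, "ty": 0, "tz": 0, "rx": 0, "ry": 0, "rz": 0}
  ]
}}

```text
t: 26.72
ee_pos: [0.6742, 0.001, 0.1965]
ee_rot: [3.14, 0.002, 1.571]
wrist_force: [0.2, 0.0, -2.1]
grip_width: 0.0129
grip_force: 58.9
```

{"api": "servo_tool", "payload": {
  "motion": [
    {"fingers": 0, "tx": 0, "ty": 0, "tz": 0, "rx": 0, "ry": 0, "rz": 0},
    {"fingers": 0, "tx": 0, "ty": 0, "tz": 0, "rx": 0, "ry": 0, "rz": 0},
    {"fingers": 0, "tx": 0, "ty": 0, "tz": 0, "rx": 0, "ry": 0, "rz": 0},
    {"fingers": 0, "tx": 0, "ty": 0, "tz": 0, "rx": 0, "ry": 0, "rz": 0},
    {"fingers": 0, "tx": 0, "ty": 0, "tz": 0, "rx": 0, "ry": 0, "rz": 0},
    {"fingers": 0, "tx": 0, "ty": 0, "tz": 0, "rx": 0, "ry": 0, "rz": 0},
    {"fingers": 0, "tx": 0, "ty": 0, "tz": 0, "rx": 0, "ry": 0, "rz": 0},
    {"fingers": 0, "tx": 0, "ty": 0, "tz": 0, "rx": 0, "ry": 0, "rz": 0}
  ]
}}

```text
t: 27.38
ee_pos: [0.6742, 0.001, 0.1965]
ee_rot: [3.14, 0.002, 1.571]
wrist_force: [-0.2, 0.2, -1.8]
grip_width: 0.0129
grip_force: 58.9
```

{"api": "servo_tool", "payload": {
  "motion": [
    {"fingers": 0, "tx": 0, "ty": 0, "tz": 0, "rx": 0, "ry": 0, "rz": 0},
    {"fingers": 0, "tx": 0, "ty": 0, "tz": 0, "rx": 0, "ry": 0, "rz": 0},
    {"fingers": 0, "tx": 0, "ty": 0, "tz": 0, "rx": 0, "ry": 0, "rz": 0},
    {"fingers": 0, "tx": 0, "ty": 0, "tz": 0, "rx": 0, "ry": 0, "rz": 0},
    {"fingers": 0, "tx": 0, "ty": 0, "tz": 0, "rx": 0, "ry": 0, "rz": 0},
    {"fingers": 0, "tx": 0, "ty": 0, "tz": 0, "rx": 0, "ry": 0, "rz": 0},
    {"fingers": 0, "tx": 0, "ty": 0, "tz": 0, "rx": 0, "ry": 0, "rz": 0},
    {"fingers": 0, "tx": 0, "ty": 0, "tz": 0, "rx": 0, "ry": 0, "rz": 0}
  ]
}}

```text
t: 28.05
ee_pos: [0.6742, 0.001, 0.1965]
ee_rot: [3.14, 0.002, 1.571]
wrist_force: [0.5, -0.5, -0.4]
grip_width: 0.0128
grip_force: 58.9
```

```bash
python3 -c "
from h import *
viewchk()"
```

```text
28.05 pos [0.6742 0.001  0.1965] rot [3.1395e+00 2.0000e-03 1.5706e+00] F [ 0.5 -0.5 -0.4] w 0.0128 g 58.9 q [ 0.    0.62  0.46  1.41 -0.    1.57]
rect [672.4, 0.9, 111.1, 52.6, -89.6, 929, 175.9] slopes [0.0697 0.0137 0.176 ]
post top [0.1579 0.1608]
```

{"api": "servo_tool", "payload": {
  "motion": [
    {"fingers": 0, "tx": 0, "ty": 0, "tz": 0.02, "rx": 0, "ry": 0, "rz": 0},
    {"fingers": 0, "tx": 0, "ty": 0, "tz": 0.025, "rx": 0, "ry": 0, "rz": 0},
    {"fingers": 0, "tx": -0.0079, "ty": -0.0214, "tz": 0, "rx": 0, "ry": 0, "rz": -0.1156},
    {"fingers": 0, "tx": -0.0079, "ty": -0.0214, "tz": 0, "rx": 0, "ry": 0, "rz": -0.1156},
    {"fingers": 0, "tx": -0.0079, "ty": -0.0214, "tz": 0, "rx": 0, "ry": 0, "rz": -0.1156},
    {"fingers": 0, "tx": -0.0079, "ty": -0.0214, "tz": 0, "rx": 0, "ry": 0, "rz": -0.1156},
    {"fingers": 0, "tx": -0.0079, "ty": -0.0214, "tz": 0, "rx": 0, "ry": 0, "rz": -0.1156},
    {"fingers": 0, "tx": -0.0079, "ty": -0.0214, "tz": 0, "rx": 0, "ry": 0, "rz": -0.1156}
  ]
}}

```text
t: 28.77
ee_pos: [0.6263, -0.1282, 0.2416]
ee_rot: [3.139, 0.002, 0.871]
wrist_force: [0.4, -0.8, -1.8]
grip_width: 0.013
grip_force: 59.1
```

{"api": "servo_tool", "payload": {
  "motion": [
    {"fingers": 0, "tx": -0.0079, "ty": -0.0214, "tz": 0, "rx": 0, "ry": 0, "rz": -0.1156},
    {"fingers": 0, "tx": -0.0079, "ty": -0.0214, "tz": 0, "rx": 0, "ry": 0, "rz": -0.1156},
    {"fingers": 0, "tx": -0.0079, "ty": -0.0214, "tz": 0, "rx": 0, "ry": 0, "rz": -0.1156},
    {"fingers": 0, "tx": -0.0079, "ty": -0.0214, "tz": 0, "rx": 0, "ry": 0, "rz": -0.1156},
    {"fingers": 0, "tx": -0.0079, "ty": -0.0214, "tz": 0, "rx": 0, "ry": 0, "rz": -0.1156},
    {"fingers": 0, "tx": -0.0079, "ty": -0.0214, "tz": 0, "rx": 0, "ry": 0, "rz": -0.1156},
    {"fingers": 0, "tx": -0.0079, "ty": -0.0214, "tz": 0, "rx": 0, "ry": 0, "rz": -0.1156},
    {"fingers": 0, "tx": -0.0079, "ty": -0.0214, "tz": 0, "rx": 0, "ry": 0, "rz": -0.1156}
  ]
}}

```text
t: 29.43
ee_pos: [0.5631, -0.2996, 0.2417]
ee_rot: [3.139, 0.002, -0.054]
wrist_force: [0.5, 0.4, -2.6]
grip_width: 0.0133
grip_force: 59.0
```

{"api": "servo_tool", "payload": {
  "motion": [
    {"fingers": 0, "tx": 0, "ty": 0, "tz": -0.01, "rx": 0.003, "ry": 0.0654, "rz": 0},
    {"fingers": 0, "tx": 0, "ty": 0, "tz": -0.01, "rx": 0.003, "ry": 0.0654, "rz": 0},
    {"fingers": 0, "tx": 0, "ty": 0, "tz": -0.01, "rx": 0.003, "ry": 0.0654, "rz": 0},
    {"fingers": 0, "tx": 0, "ty": 0, "tz": -0.01, "rx": 0.003, "ry": 0.0654, "rz": 0},
    {"fingers": 0, "tx": 0, "ty": 0, "tz": 0, "rx": 0, "ry": 0, "rz": 0},
    {"fingers": 0, "tx": 0, "ty": 0, "tz": 0, "rx": 0, "ry": 0, "rz": 0},
    {"fingers": 0, "tx": 0, "ty": 0, "tz": 0, "rx": 0, "ry": 0, "rz": 0}
  ]
}}

```text
t: 30.02
ee_pos: [0.5638, -0.2987, 0.202]
ee_rot: [3.139, 0.262, -0.048]
wrist_force: [-0.4, -0.1, -0.7]
grip_width: 0.0131
grip_force: 59.0
```

```bash
python3 -c "
from h import *
go(-.105,-.031,.045)"
```

```text
30.02 pos [ 0.5638 -0.2987  0.202 ] rot [ 3.1385  0.2618 -0.048 ] F [-0.4 -0.1 -0.7] w 0.0131 g 59.0 q [-0.44  0.76  0.69  1.74 -0.1   2.76]
deck now [-0.1071 -0.0322  0.1571] move [-0.0269  0.0025 -0.1088] turn [0.0029 0.0001 0.0002]
```

{"api": "servo_tool", "payload": {
  "motion": [
    {"fingers": 0, "tx": -0.0045, "ty": 0.0004, "tz": -0.0181, "rx": 0.001, "ry": 0, "rz": 0},
    {"fingers": 0, "tx": -0.0045, "ty": 0.0004, "tz": -0.0181, "rx": 0.001, "ry": 0, "rz": 0},
    {"fingers": 0, "tx": -0.0045, "ty": 0.0004, "tz": -0.0181, "rx": 0.001, "ry": 0, "rz": 0},
    {"fingers": 0, "tx": -0.0045, "ty": 0.0004, "tz": -0.0181, "rx": 0, "ry": 0, "rz": 0},
    {"fingers": 0, "tx": -0.0045, "ty": 0.0004, "tz": -0.0181, "rx": 0, "ry": 0, "rz": 0},
    {"fingers": 0, "tx": -0.0044, "ty": 0.0005, "tz": -0.0181, "rx": 0, "ry": 0, "rz": 0},
    {"fingers": 0, "tx": 0, "ty": 0, "tz": 0, "rx": 0, "ry": 0, "rz": 0},
    {"fingers": 0, "tx": 0, "ty": 0, "tz": 0, "rx": 0, "ry": 0, "rz": 0}
  ]
}}

```text
t: 30.68
ee_pos: [0.5362, -0.2962, 0.0948]
ee_rot: [3.142, 0.262, -0.048]
wrist_force: [0.2, -0.6, -1.6]
grip_width: 0.0129
grip_force: 59.0
```

{"api": "servo_tool", "payload": {
  "motion": [
    {"fingers": 0, "tx": 0, "ty": 0, "tz": 0, "rx": 0, "ry": 0, "rz": 0},
    {"fingers": 0, "tx": 0, "ty": 0, "tz": 0, "rx": 0, "ry": 0, "rz": 0}
  ]
}}

```text
t: 30.85
ee_pos: [0.5381, -0.2968, 0.0956]
ee_rot: [3.14, 0.259, -0.048]
wrist_force: [0.5, -0.4, -2.1]
grip_width: 0.0126
grip_force: 59.0
```

```bash
python3 -c "
from h import *
go(-.105,-.031,.0365)"
```

```text
30.85 pos [ 0.5381 -0.2968  0.0956] rot [ 3.14    0.2593 -0.0477] F [ 0.5 -0.4 -2.1] w 0.0126 g 59.0 q [-0.46  0.75  0.39  1.46 -0.1   2.75]
deck now [-0.1045 -0.0315  0.0477] move [-0.0034  0.0007 -0.0106] turn [0.0016 0.0026 0.0003]
```

{"api": "servo_tool", "payload": {
  "motion": [
    {"fingers": 0, "tx": -0.0015, "ty": 0.0002, "tz": -0.005, "rx": 0, "ry": 0.002, "rz": 0},
    {"fingers": 0, "tx": -0.0013, "ty": 0.0002, "tz": -0.004, "rx": 0, "ry": 0, "rz": 0},
    {"fingers": 0, "tx": 0, "ty": 0, "tz": 0, "rx": 0, "ry": 0, "rz": 0},
    {"fingers": 0, "tx": 0, "ty": 0, "tz": 0, "rx": 0, "ry": 0, "rz": 0},
    {"fingers": 0, "tx": 0, "ty": 0, "tz": 0, "rx": 0, "ry": 0, "rz": 0}
  ]
}}

```text
t: 31.27
ee_pos: [0.5351, -0.2963, 0.0853]
ee_rot: [3.14, 0.263, -0.047]
wrist_force: [2.4, -0.5, 6.0]
grip_width: 0.0132
grip_force: 60.5
```

{"api": "servo_tool", "payload": {
  "motion": [
    {"fingers": 0, "tx": -0.0003, "ty": 0, "tz": -0.0015, "rx": 0, "ry": 0, "rz": 0},
    {"fingers": 0, "tx": 0, "ty": 0, "tz": 0, "rx": 0, "ry": 0, "rz": 0},
    {"fingers": 0, "tx": 0, "ty": 0, "tz": 0, "rx": 0, "ry": 0, "rz": 0}
  ]
}}

```text
t: 31.52
ee_pos: [0.5351, -0.2963, 0.0852]
ee_rot: [3.139, 0.262, -0.047]
wrist_force: [1.2, 0.9, 11.2]
grip_width: 0.0131
grip_force: 61.1
```

{"api": "servo_tool", "payload": {
  "motion": [
    {"fingers": 0.034, "tx": 0, "ty": 0, "tz": 0, "rx": 0, "ry": 0, "rz": 0},
    {"fingers": 0.034, "tx": 0, "ty": 0, "tz": 0, "rx": 0, "ry": 0, "rz": 0},
    {"fingers": 0.034, "tx": 0, "ty": 0, "tz": 0, "rx": 0, "ry": 0, "rz": 0},
    {"fingers": 0.034, "tx": 0.0052, "ty": -0.0002, "tz": 0.0193, "rx": 0, "ry": 0, "rz": 0},
    {"fingers": 0.034, "tx": 0.0052, "ty": -0.0002, "tz": 0.0193, "rx": 0, "ry": 0, "rz": 0},
    {"fingers": 0.034, "tx": 0.0052, "ty": -0.0002, "tz": 0.0193, "rx": 0, "ry": 0, "rz": 0}
  ]
}}

```text
t: 32.02
ee_pos: [0.5484, -0.2959, 0.1396]
ee_rot: [-3.14, 0.269, -0.047]
wrist_force: [0.1, -0.3, 0.0]
grip_width: 0.034
grip_force: 0.0
```

{"api": "servo_tool", "payload": {
  "motion": [
    {"fingers": 0, "tx": -0.0258, "ty": 0.0012, "tz": 0.0069, "rx": 0, "ry": 0, "rz": 0},
    {"fingers": 0, "tx": -0.0258, "ty": 0.0012, "tz": 0.0069, "rx": 0, "ry": 0, "rz": 0},
    {"fingers": 0, "tx": -0.0258, "ty": 0.0012, "tz": 0.0069, "rx": 0, "ry": 0, "rz": 0},
    {"fingers": 0, "tx": 0, "ty": 0, "tz": 0, "rx": 0, "ry": 0, "rz": 0},
    {"fingers": 0, "tx": 0, "ty": 0, "tz": 0, "rx": 0, "ry": 0, "rz": 0},
    {"fingers": 0, "tx": 0, "ty": 0, "tz": 0, "rx": 0, "ry": 0, "rz": 0},
    {"fingers": 0, "tx": 0, "ty": 0, "tz": 0, "rx": 0, "ry": 0, "rz": 0}
  ]
}}

```text
t: 32.6
ee_pos: [0.4725, -0.2927, 0.1604]
ee_rot: [-3.141, 0.266, -0.047]
wrist_force: [-0.1, 0.8, 0.2]
grip_width: 0.0001
grip_force: 0.0
```

```bash
python3 -c "
from h import *
go(-.185,-.031,.019)
filed(('side','top'))"
```

```text
32.6 pos [ 0.4725 -0.2927  0.1604] rot [-3.141   0.266  -0.0468] F [-0.1  0.8  0.2] w 0.0001 g 0.0 q [-0.5   0.59  0.27  1.5  -0.11  2.71]
deck now [-0.1847 -0.0305  0.0933] move [-0.0195  0.0004 -0.0716] turn [-0.0008 -0.004  -0.0001]
side -0.093 1320 x [-0.1349  0.0019] ridge 189 [-0.0717 -0.0956  0.0462]
side -0.031 458 x [-0.1594  0.0015] ridge 12 
side 0.031 71 x [-0.1015 -0.0793] ridge 0 
side 0.093 67 x [-0.002  0.004] ridge 0 
top -0.093 475 x [-0.0966 -0.0007] ridge 80 [-0.0587 -0.0922  0.046 ]
top -0.031 550 x [-0.1551 -0.0462] ridge 132 [-0.1017 -0.0315  0.0453]
top 0.031 630 x [-0.0972 -0.0022] ridge 120 [-0.0503  0.0322  0.0454]
top 0.093 0 x  ridge 0
```

{"api": "servo_tool", "payload": {
  "motion": [
    {"fingers": 0, "tx": -0.0049, "ty": 0.0001, "tz": -0.0179, "rx": 0, "ry": -0.001, "rz": 0},
    {"fingers": 0, "tx": -0.0049, "ty": 0.0001, "tz": -0.0179, "rx": 0, "ry": -0.001, "rz": 0},
    {"fingers": 0, "tx": -0.0049, "ty": 0.0001, "tz": -0.0179, "rx": 0, "ry": -0.001, "rz": 0},
    {"fingers": 0, "tx": -0.0048, "ty": 0.0001, "tz": -0.0179, "rx": 0, "ry": -0.001, "rz": 0},
    {"fingers": 0, "tx": 0, "ty": 0, "tz": 0, "rx": 0, "ry": 0, "rz": 0},
    {"fingers": 0, "tx": 0, "ty": 0, "tz": 0, "rx": 0, "ry": 0, "rz": 0},
    {"fingers": 0, "tx": 0, "ty": 0, "tz": 0, "rx": 0, "ry": 0, "rz": 0}
  ]
}}

```text
t: 33.28
ee_pos: [0.4533, -0.2925, 0.09]
ee_rot: [-3.141, 0.261, -0.047]
wrist_force: [-0.2, 0.4, 0.9]
grip_width: 0.0
grip_force: 0.0
```

{"api": "servo_tool", "payload": {
  "motion": [
    {"fingers": 0, "tx": 0.0097, "ty": -0.0005, "tz": -0.0026, "rx": 0, "ry": 0, "rz": 0},
    {"fingers": 0, "tx": 0.0097, "ty": -0.0005, "tz": -0.0026, "rx": 0, "ry": 0, "rz": 0},
    {"fingers": 0, "tx": 0.0097, "ty": -0.0004, "tz": -0.0026, "rx": 0, "ry": 0, "rz": 0},
    {"fingers": 0, "tx": 0.0097, "ty": -0.0005, "tz": -0.0026, "rx": 0, "ry": 0, "rz": 0},
    {"fingers": 0, "tx": 0.0097, "ty": -0.0004, "tz": -0.0026, "rx": 0, "ry": 0, "rz": 0},
    {"fingers": 0, "tx": 0.006, "ty": -0.0003, "tz": -0.0016, "rx": 0, "ry": 0, "rz": 0},
    {"fingers": 0, "tx": 0, "ty": 0, "tz": 0, "rx": 0, "ry": 0, "rz": 0},
    {"fingers": 0, "tx": 0, "ty": 0, "tz": 0, "rx": 0, "ry": 0, "rz": 0}
  ]
}}

```text
t: 33.95
ee_pos: [0.5074, -0.2949, 0.0753]
ee_rot: [-3.142, 0.261, -0.047]
wrist_force: [-0.2, 0.6, -0.8]
grip_width: -0.0001
grip_force: 0.0
```

```bash
python3 -c "
from h import *
go(-.119,-.031,.019)"
```

```text
33.95 pos [ 0.5074 -0.2949  0.0753] rot [-3.1415  0.2611 -0.0467] F [-0.2  0.6 -0.8] w -0.0001 g 0.0 q [-0.47  0.71  0.26  1.36 -0.11  2.73]
deck now [-0.1289 -0.0311  0.0201] move [ 0.0092 -0.0004 -0.0036] turn [-0.      0.0009 -0.0003]
```

{"api": "servo_tool", "payload": {
  "motion": [
    {"fingers": 0, "tx": 0.0045, "ty": -0.0002, "tz": -0.0014, "rx": 0, "ry": 0, "rz": 0},
    {"fingers": 0, "tx": 0.0045, "ty": -0.0002, "tz": -0.0014, "rx": 0, "ry": 0, "rz": 0},
    {"fingers": 0, "tx": 0.0019, "ty": -0.0001, "tz": -0.0005, "rx": 0, "ry": 0, "rz": 0},
    {"fingers": 0, "tx": 0, "ty": 0, "tz": 0, "rx": 0, "ry": 0, "rz": 0},
    {"fingers": 0, "tx": 0, "ty": 0, "tz": 0, "rx": 0, "ry": 0, "rz": 0}
  ]
}}

```text
t: 34.37
ee_pos: [0.5166, -0.2954, 0.072]
ee_rot: [-3.141, 0.264, -0.047]
wrist_force: [-5.6, 0.5, 5.1]
grip_width: 0.0001
grip_force: 2.9
```

{"api": "servo_tool", "payload": {
  "motion": [
    {"fingers": 0, "tx": 0.0029, "ty": -0.0001, "tz": -0.0008, "rx": 0, "ry": 0, "rz": 0},
    {"fingers": 0, "tx": 0, "ty": 0, "tz": 0, "rx": 0, "ry": 0, "rz": 0},
    {"fingers": 0, "tx": 0, "ty": 0, "tz": 0, "rx": 0, "ry": 0, "rz": 0}
  ]
}}

```text
t: 34.62
ee_pos: [0.5167, -0.2954, 0.0719]
ee_rot: [-3.141, 0.27, -0.048]
wrist_force: [-11.4, 0.2, 11.0]
grip_width: -0.0001
grip_force: 6.8
```

{"api": "servo_tool", "payload": {
  "motion": [
    {"fingers": 0, "tx": 0.0019, "ty": -0.0001, "tz": -0.0005, "rx": 0, "ry": 0, "rz": 0},
    {"fingers": 0, "tx": 0, "ty": 0, "tz": 0, "rx": 0, "ry": 0, "rz": 0},
    {"fingers": 0, "tx": 0, "ty": 0, "tz": 0, "rx": 0, "ry": 0, "rz": 0}
  ]
}}

```text
t: 34.87
ee_pos: [0.5168, -0.2955, 0.0719]
ee_rot: [-3.141, 0.274, -0.048]
wrist_force: [-15.8, 1.4, 14.1]
grip_width: 0.0005
grip_force: 9.3
```

```bash
python3 -c "
from h import *
go(-.119,-.031,.019)"
```

```text
34.87 pos [ 0.5168 -0.2955  0.0719] rot [-3.1408  0.2735 -0.0478] F [-15.8   1.4  14.1] w 0.0005 g 9.3 q [-0.47  0.74  0.31  1.39 -0.11  2.74]
deck now [-0.1189 -0.0312  0.0193] move [-0.0002  0.0002 -0.0002] turn [-0.0013 -0.0115  0.001 ]
```

{"api": "servo_tool", "payload": {
  "motion": [
    {"fingers": 0, "tx": -0.022, "ty": 0.001, "tz": 0.0057, "rx": 0, "ry": 0, "rz": 0},
    {"fingers": 0, "tx": 0, "ty": 0, "tz": 0.035, "rx": 0, "ry": 0, "rz": 0},
    {"fingers": 0, "tx": 0, "ty": 0, "tz": 0.035, "rx": 0, "ry": 0, "rz": 0},
    {"fingers": 0, "tx": 0, "ty": 0, "tz": 0.035, "rx": 0, "ry": 0, "rz": 0},
    {"fingers": 0.04, "tx": 0, "ty": 0, "tz": 0.01, "rx": -0.003, "ry": -0.0654, "rz": 0},
    {"fingers": 0.04, "tx": 0, "ty": 0, "tz": 0.01, "rx": -0.003, "ry": -0.0654, "rz": 0},
    {"fingers": 0.04, "tx": 0, "ty": 0, "tz": 0.01, "rx": -0.003, "ry": -0.0654, "rz": 0},
    {"fingers": 0.04, "tx": 0, "ty": 0, "tz": 0, "rx": -0.003, "ry": -0.0654, "rz": 0}
  ]
}}

```text
t: 35.53
ee_pos: [0.5026, -0.2953, 0.2138]
ee_rot: [3.14, -0.009, -0.047]
wrist_force: [-0.3, -0.7, -0.2]
grip_width: 0.0399
grip_force: 0.0
```

{"api": "servo_tool", "payload": {
  "motion": [
    {"fingers": 0.04, "tx": -0.003, "ty": 0.0277, "tz": 0, "rx": 0, "ry": 0, "rz": 0.108},
    {"fingers": 0.04, "tx": -0.003, "ty": 0.0277, "tz": 0, "rx": 0, "ry": 0, "rz": 0.108},
    {"fingers": 0.04, "tx": -0.003, "ty": 0.0277, "tz": 0, "rx": 0, "ry": 0, "rz": 0.108},
    {"fingers": 0.04, "tx": -0.003, "ty": 0.0277, "tz": 0, "rx": 0, "ry": 0, "rz": 0.108},
    {"fingers": 0.04, "tx": -0.003, "ty": 0.0277, "tz": 0, "rx": 0, "ry": 0, "rz": 0.108},
    {"fingers": 0.04, "tx": -0.003, "ty": 0.0277, "tz": 0, "rx": 0, "ry": 0, "rz": 0.108},
    {"fingers": 0.04, "tx": -0.003, "ty": 0.0277, "tz": 0, "rx": 0, "ry": 0, "rz": 0.108},
    {"fingers": 0.04, "tx": -0.003, "ty": 0.0277, "tz": 0, "rx": 0, "ry": 0, "rz": 0.108}
  ]
}}

```text
t: 36.2
ee_pos: [0.4768, -0.0716, 0.2111]
ee_rot: [3.141, -0.002, 0.822]
wrist_force: [0.3, -0.1, -0.4]
grip_width: 0.0398
grip_force: 0.0
```

{"api": "servo_tool", "payload": {
  "motion": [
    {"fingers": 0.04, "tx": -0.003, "ty": 0.0277, "tz": 0, "rx": 0, "ry": 0, "rz": 0.108},
    {"fingers": 0.04, "tx": -0.003, "ty": 0.0277, "tz": 0, "rx": 0, "ry": 0, "rz": 0.108},
    {"fingers": 0.04, "tx": -0.003, "ty": 0.0277, "tz": 0, "rx": 0, "ry": 0, "rz": 0.108},
    {"fingers": 0.04, "tx": -0.003, "ty": 0.0277, "tz": 0, "rx": 0, "ry": 0, "rz": 0.108},
    {"fingers": 0.04, "tx": -0.003, "ty": 0.0277, "tz": 0, "rx": 0, "ry": 0, "rz": 0.108},
    {"fingers": 0.04, "tx": -0.003, "ty": 0.0277, "tz": 0, "rx": 0, "ry": 0, "rz": 0.108},
    {"fingers": 0.04, "tx": -0.003, "ty": 0.0277, "tz": 0, "rx": 0, "ry": 0, "rz": 0.108},
    {"fingers": 0.04, "tx": 0, "ty": 0, "tz": 0, "rx": 0, "ry": 0, "rz": 0}
  ]
}}

```text
t: 36.87
ee_pos: [0.4555, 0.1253, 0.2111]
ee_rot: [3.141, -0.003, 1.582]
wrist_force: [0.2, 0.2, 0.4]
grip_width: 0.0401
grip_force: 0.0
```

{"api": "servo_tool", "payload": {
  "motion": [
    {"fingers": 0.04, "tx": 0, "ty": 0, "tz": 0, "rx": 0, "ry": 0, "rz": 0},
    {"fingers": 0.04, "tx": 0, "ty": 0, "tz": 0, "rx": 0, "ry": 0, "rz": 0},
    {"fingers": 0.04, "tx": 0, "ty": 0, "tz": 0, "rx": 0, "ry": 0, "rz": 0}
  ]
}}

```text
t: 37.12
ee_pos: [0.4557, 0.1203, 0.2109]
ee_rot: [-3.141, 0.0, 1.571]
wrist_force: [0.8, -0.5, 0.5]
grip_width: 0.0399
grip_force: 0.0
```

```bash
python3 -c "
from h import *
st()
for n in('side','top'):
    im,d,P=snap(n,n+'5')
    print(n,rect(P,im,(.4547,.121),.085,.009,.022),rect(P,im,(.4547,.121),.05,.035,.05))
filed(('side','top'))
print(turn([np.pi,0,1.575]))
"
```

```text
37.12 pos [0.4557 0.1203 0.2109] rot [-3.1410e+00  1.0000e-04  1.5713e+00] F [ 0.8 -0.5  0.5] w 0.0399 g 0.0 q [ 0.26  0.2  -0.13  1.23  0.    1.83]
side [453.3, 121.2, 61.9, 50.7, -88.6, 387, 16.8] [452.3, 121.0, 41.4, 13.7, -88.8, 130, 46.6]
top None None
side -0.093 1396 x [-0.1348  0.0024] ridge 183 [-0.0707 -0.0899  0.0461]
side -0.031 972 x [-0.11    0.0023] ridge 168 [-0.0581 -0.034   0.0459]
side 0.031 810 x [-0.1011  0.002 ] ridge 155 [-0.0541  0.0293  0.0454]
side 0.093 61 x [-0.0018  0.0037] ridge 0 
top -0.093 836 x [-0.1309 -0.0016] ridge 132 [-0.0659 -0.0876  0.0452]
top -0.031 711 x [-0.1066 -0.0015] ridge 128 [-0.0526 -0.0315  0.0451]
top 0.031 624 x [-0.0967 -0.0016] ridge 124 [-0.0489  0.032   0.0453]
top 0.093 0 x  ridge 0 
[ 0.0001 -0.0008  0.0039]
```

View pics/side5.png

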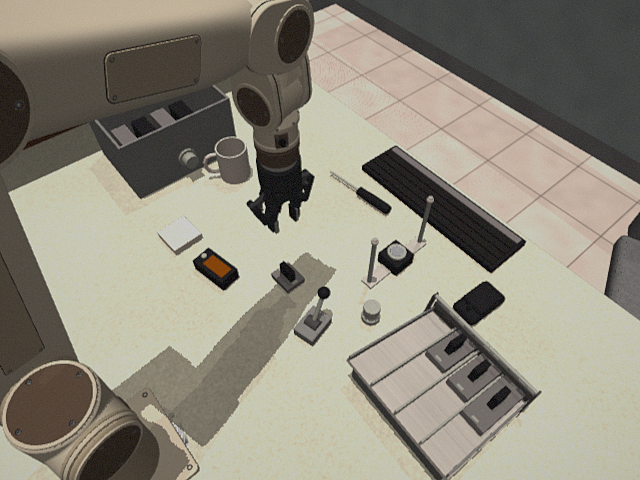

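Cassettes a, b and the already filed one stand against the stop. a has moved about 5 mm sideways inside its lane, so I'll check it later. d is unmoved at (288,276), so grasp it.

{"api": "servo_tool", "payload": {
  "motion": [
    {"fingers": 0.04, "tx": 0.0006, "ty": 0.002, "tz": -0.024, "rx": 0, "ry": 0, "rz": 0.004},
    {"fingers": 0.04, "tx": 0, "ty": 0, "tz": -0.024, "rx": 0, "ry": 0, "rz": 0},
    {"fingers": 0.04, "tx": 0, "ty": 0, "tz": -0.024, "rx": 0, "ry": 0, "rz": 0},
    {"fingers": 0.04, "tx": 0, "ty": 0, "tz": -0.024, "rx": 0, "ry": 0, "rz": 0},
    {"fingers": 0.04, "tx": 0, "ty": 0, "tz": -0.024, "rx": 0, "ry": 0, "rz": 0},
    {"fingers": 0.04, "tx": 0, "ty": 0, "tz": -0.024, "rx": 0, "ry": 0, "rz": 0},
    {"fingers": 0.04, "tx": 0, "ty": 0, "tz": 0, "rx": 0, "ry": 0, "rz": 0},
    {"fingers": 0.04, "tx": 0, "ty": 0, "tz": 0, "rx": 0, "ry": 0, "rz": 0}
  ]
}}

```text
t: 37.98
ee_pos: [0.455, 0.1222, 0.0661]
ee_rot: [-3.137, 0.001, 1.576]
wrist_force: [0.4, 0.1, 0.5]
grip_width: 0.0401
grip_force: 0.0
```

{"api": "servo_tool", "payload": {
  "motion": [
    {"fingers": 0.04, "tx": 0, "ty": 0, "tz": 0, "rx": 0, "ry": 0, "rz": 0},
    {"fingers": 0.04, "tx": 0, "ty": 0, "tz": 0, "rx": 0, "ry": 0, "rz": 0},
    {"fingers": 0.04, "tx": 0, "ty": 0, "tz": 0, "rx": 0, "ry": 0, "rz": 0}
  ]
}}

```text
t: 38.23
ee_pos: [0.4575, 0.1232, 0.0686]
ee_rot: [3.139, -0.001, 1.577]
wrist_force: [-0.5, -0.0, 0.5]
grip_width: 0.0401
grip_force: 0.0
```

```bash
python3 - <<'E'
from h import *
for f in('3','5'):
  for n in('top','side'):
    im=cv2.imread(f'pics/{n}{f}.png')[:,:,::-1]
im,d,P=snap('top'); Q=Rd.inv().apply((P-O).reshape(-1,3)).reshape(P.shape)
for y in(-.09,-.031,.031):
    for lo,hi in((.0128,.021),(.036,.05)):
        m=(abs(Q[...,1]-y)<.0285)&(Q[...,2]>lo)&(Q[...,2]<hi)&(Q[...,0]>-.16)&(Q[...,0]<-.026)
        m=cv2.morphologyEx(m.astype(np.uint8),cv2.MORPH_OPEN,np.ones((3,3)))>0
        q=Q[m][:,:2]*1000; print(y,lo,[np.round(v,1) for v in cv2.minAreaRect(q.astype(np.float32))])
E
```

```text
-0.09 0.0128 [array([-79.7, -89.3]), array([ 51.9, 105.9]), np.float64(89.7)]
-0.09 0.036 [array([-65.9, -89. ]), array([38.8, 14.9]), np.float64(1.0)]
-0.031 0.0128 [array([-66.5, -32.7]), array([80.7, 50.8]), np.float64(1.1)]
-0.031 0.036 [array([-53. , -32.8]), array([15.6, 38.3]), np.float64(89.9)]
0.031 0.0128 [array([-62.2,  30.8]), array([50.3, 70.4]), np.float64(89.6)]
0.031 0.036 [array([-49.9,  31. ]), array([14.3, 35. ]), np.float64(89.8)]
```

{"api": "servo_tool", "payload": {
  "motion": [
    {"fingers": 0.04, "tx": -0.001, "ty": -0.0008, "tz": -0.016, "rx": 0, "ry": 0, "rz": 0},
    {"fingers": 0.04, "tx": 0, "ty": 0, "tz": -0.014, "rx": 0, "ry": 0, "rz": 0},
    {"fingers": 0.04, "tx": 0, "ty": 0, "tz": 0, "rx": 0, "ry": 0, "rz": 0},
    {"fingers": 0.04, "tx": 0, "ty": 0, "tz": 0, "rx": 0, "ry": 0, "rz": 0},
    {"fingers": 0.04, "tx": 0, "ty": 0, "tz": 0, "rx": 0, "ry": 0, "rz": 0},
    {"fingers": 0.04, "tx": 0, "ty": 0, "tz": 0, "rx": 0, "ry": 0, "rz": 0}
  ]
}}

```text
t: 38.78
ee_pos: [0.456, 0.1224, 0.0379]
ee_rot: [3.141, -0.0, 1.577]
wrist_force: [0.4, 0.2, 0.1]
grip_width: 0.0402
grip_force: 0.0
```

{"api": "servo_tool", "payload": {
  "motion": [
    {"fingers": 0, "tx": 0, "ty": 0, "tz": 0, "rx": 0, "ry": 0, "rz": 0},
    {"fingers": 0, "tx": 0, "ty": 0, "tz": 0, "rx": 0, "ry": 0, "rz": 0},
    {"fingers": 0, "tx": 0, "ty": 0, "tz": 0, "rx": 0, "ry": 0, "rz": 0},
    {"fingers": 0, "tx": 0, "ty": 0, "tz": 0, "rx": 0, "ry": 0, "rz": 0},
    {"fingers": 0, "tx": 0, "ty": 0, "tz": 0, "rx": 0, "ry": 0, "rz": 0}
  ]
}}

```text
t: 39.2
ee_pos: [0.4558, 0.1223, 0.0377]
ee_rot: [3.141, -0.0, 1.577]
wrist_force: [-0.6, -0.9, 5.4]
grip_width: 0.0126
grip_force: 60.3
```

{"api": "servo_tool", "payload": {
  "motion": [
    {"fingers": 0, "tx": 0, "ty": 0, "tz": 0.012, "rx": 0, "ry": 0, "rz": 0},
    {"fingers": 0, "tx": 0, "ty": 0, "tz": 0.028, "rx": 0, "ry": 0, "rz": 0},
    {"fingers": 0, "tx": 0, "ty": 0, "tz": 0.028, "rx": 0, "ry": 0, "rz": 0},
    {"fingers": 0, "tx": 0, "ty": 0, "tz": 0.028, "rx": 0, "ry": 0, "rz": 0},
    {"fingers": 0, "tx": 0, "ty": 0, "tz": 0.028, "rx": 0, "ry": 0, "rz": 0},
    {"fingers": 0, "tx": 0, "ty": 0, "tz": 0.028, "rx": 0, "ry": 0, "rz": 0},
    {"fingers": 0, "tx": 0, "ty": 0, "tz": 0.028, "rx": 0, "ry": 0, "rz": 0},
    {"fingers": 0, "tx": 0, "ty": 0, "tz": 0.028, "rx": 0, "ry": 0, "rz": 0}
  ]
}}

```text
t: 39.87
ee_pos: [0.4544, 0.1219, 0.2458]
ee_rot: [-3.139, 0.0, 1.577]
wrist_force: [1.7, 0.1, -1.2]
grip_width: 0.0127
grip_force: 59.3
```

{"api": "servo_tool", "payload": {
  "motion": [
    {"fingers": 0, "tx": 0.0273, "ty": -0.0151, "tz": 0, "rx": 0, "ry": 0, "rz": 0},
    {"fingers": 0, "tx": 0.0273, "ty": -0.0151, "tz": 0, "rx": 0, "ry": 0, "rz": 0},
    {"fingers": 0, "tx": 0.0273, "ty": -0.0151, "tz": 0, "rx": 0, "ry": 0, "rz": 0},
    {"fingers": 0, "tx": 0.0273, "ty": -0.0151, "tz": 0, "rx": 0, "ry": 0, "rz": 0},
    {"fingers": 0, "tx": 0.0273, "ty": -0.0151, "tz": 0, "rx": 0, "ry": 0, "rz": 0},
    {"fingers": 0, "tx": 0.0273, "ty": -0.0151, "tz": 0, "rx": 0, "ry": 0, "rz": 0},
    {"fingers": 0, "tx": 0.0273, "ty": -0.0151, "tz": 0, "rx": 0, "ry": 0, "rz": 0},
    {"fingers": 0, "tx": 0.0273, "ty": -0.0151, "tz": 0, "rx": 0, "ry": 0, "rz": 0}
  ]
}}

```text
t: 40.53
ee_pos: [0.6742, 0.0005, 0.2438]
ee_rot: [-3.139, 0.0, 1.577]
wrist_force: [1.2, 0.9, -0.9]
grip_width: 0.0125
grip_force: 59.5
```

{"api": "servo_tool", "payload": {
  "motion": [
    {"fingers": 0, "tx": 0, "ty": 0, "tz": 0, "rx": 0, "ry": 0, "rz": 0},
    {"fingers": 0, "tx": 0, "ty": 0, "tz": 0, "rx": 0, "ry": 0, "rz": 0},
    {"fingers": 0, "tx": 0, "ty": 0, "tz": 0, "rx": 0, "ry": 0, "rz": 0},
    {"fingers": 0, "tx": 0, "ty": 0, "tz": 0, "rx": 0, "ry": 0, "rz": 0},
    {"fingers": 0, "tx": 0, "ty": 0, "tz": 0, "rx": 0, "ry": 0, "rz": 0}
  ]
}}

```text
t: 40.95
ee_pos: [0.6727, 0.0021, 0.2457]
ee_rot: [-3.141, 0.0, 1.578]
wrist_force: [-0.6, 0.3, -1.0]
grip_width: 0.0128
grip_force: 59.5
```

```bash
python3 -c "
from h import *
st()
im,d,P=snap('side','side6')
print(rect(P,im,(.674,.0014),.1,.16,.235))
"
```

```text
40.95 pos [0.6727 0.0021 0.2457] rot [-3.1411  0.      1.578 ] F [-0.6  0.3 -1. ] w 0.0128 g 59.5 q [ 0.    0.61  0.56  1.53 -0.    1.57]
[671.1, 1.0, 61.1, 52.6, -88.8, 526, 224.0]
```

{"api": "servo_tool", "payload": {
  "motion": [
    {"fingers": 0, "tx": 0.001, "ty": -0.0006, "tz": -0.012, "rx": 0, "ry": 0, "rz": 0},
    {"fingers": 0, "tx": 0, "ty": 0, "tz": -0.012, "rx": 0, "ry": 0, "rz": 0},
    {"fingers": 0, "tx": 0, "ty": 0, "tz": -0.012, "rx": 0, "ry": 0, "rz": 0},
    {"fingers": 0, "tx": 0, "ty": 0, "tz": -0.012, "rx": 0, "ry": 0, "rz": 0},
    {"fingers": 0, "tx": 0, "ty": 0, "tz": 0, "rx": 0, "ry": 0, "rz": 0},
    {"fingers": 0, "tx": 0, "ty": 0, "tz": 0, "rx": 0, "ry": 0, "rz": 0},
    {"fingers": 0, "tx": 0, "ty": 0, "tz": 0, "rx": 0, "ry": 0, "rz": 0},
    {"fingers": 0, "tx": 0, "ty": 0, "tz": 0, "rx": 0, "ry": 0, "rz": 0}
  ]
}}

```text
t: 41.67
ee_pos: [0.675, 0.0009, 0.1986]
ee_rot: [3.14, 0.0, 1.577]
wrist_force: [0.2, 0.7, -0.9]
grip_width: 0.013
grip_force: 59.5
```

{"api": "servo_tool", "payload": {
  "motion": [
    {"fingers": 0, "tx": 0, "ty": 0, "tz": 0, "rx": 0, "ry": 0, "rz": 0},
    {"fingers": 0, "tx": 0, "ty": 0, "tz": 0, "rx": 0, "ry": 0, "rz": 0},
    {"fingers": 0, "tx": 0, "ty": 0, "tz": 0, "rx": 0, "ry": 0, "rz": 0}
  ]
}}

```text
t: 41.92
ee_pos: [0.6747, 0.0007, 0.1974]
ee_rot: [-3.142, 0.0, 1.577]
wrist_force: [-0.7, -1.1, -1.0]
grip_width: 0.0126
grip_force: 59.5
```

```bash
python3 -c "
from h import *
viewchk()"
```

```text
41.92 pos [0.6747 0.0007 0.1974] rot [-3.1415e+00  1.0000e-04  1.5770e+00] F [-0.7 -1.1 -1. ] w 0.0126 g 59.5 q [ 0.    0.62  0.46  1.41 -0.    1.57]
rect [673.2, -0.5, 62.1, 52.6, 89.7, 494, 175.8] slopes [0.0741 0.033  0.1763]
post top [0.1581 0.1611]
```

{"api": "servo_tool", "payload": {
  "motion": [
    {"fingers": 0, "tx": -0.0005, "ty": 0.0006, "tz": 0.0003, "rx": 0, "ry": 0, "rz": 0},
    {"fingers": 0, "tx": 0, "ty": 0, "tz": 0, "rx": 0, "ry": 0, "rz": 0},
    {"fingers": 0, "tx": 0, "ty": 0, "tz": 0, "rx": 0, "ry": 0, "rz": 0},
    {"fingers": 0, "tx": 0, "ty": 0, "tz": 0, "rx": 0, "ry": 0, "rz": 0},
    {"fingers": 0, "tx": 0, "ty": 0, "tz": 0, "rx": 0, "ry": 0, "rz": 0},
    {"fingers": 0, "tx": 0, "ty": 0, "tz": 0, "rx": 0, "ry": 0, "rz": 0},
    {"fingers": 0, "tx": 0, "ty": 0, "tz": 0, "rx": 0, "ry": 0, "rz": 0},
    {"fingers": 0, "tx": 0, "ty": 0, "tz": 0, "rx": 0, "ry": 0, "rz": 0}
  ]
}}

```text
t: 42.63
ee_pos: [0.674, 0.0013, 0.1972]
ee_rot: [-3.141, 0.0, 1.577]
wrist_force: [0.1, 0.4, -0.3]
grip_width: 0.0128
grip_force: 59.5
```

{"api": "servo_tool", "payload": {
  "motion": [
    {"fingers": 0, "tx": 0, "ty": 0, "tz": 0, "rx": 0, "ry": 0, "rz": 0},
    {"fingers": 0, "tx": 0, "ty": 0, "tz": 0, "rx": 0, "ry": 0, "rz": 0},
    {"fingers": 0, "tx": 0, "ty": 0, "tz": 0, "rx": 0, "ry": 0, "rz": 0},
    {"fingers": 0, "tx": 0, "ty": 0, "tz": 0, "rx": 0, "ry": 0, "rz": 0},
    {"fingers": 0, "tx": 0, "ty": 0, "tz": 0, "rx": 0, "ry": 0, "rz": 0},
    {"fingers": 0, "tx": 0, "ty": 0, "tz": 0, "rx": 0, "ry": 0, "rz": 0},
    {"fingers": 0, "tx": 0, "ty": 0, "tz": 0, "rx": 0, "ry": 0, "rz": 0},
    {"fingers": 0, "tx": 0, "ty": 0, "tz": 0, "rx": 0, "ry": 0, "rz": 0}
  ]
}}

```text
t: 43.3
ee_pos: [0.674, 0.0013, 0.1972]
ee_rot: [-3.141, 0.0, 1.577]
wrist_force: [0.5, -0.1, -1.5]
grip_width: 0.0128
grip_force: 59.5
```

{"api": "servo_tool", "payload": {
  "motion": [
    {"fingers": 0, "tx": 0, "ty": 0, "tz": 0, "rx": 0, "ry": 0, "rz": 0},
    {"fingers": 0, "tx": 0, "ty": 0, "tz": 0, "rx": 0, "ry": 0, "rz": 0},
    {"fingers": 0, "tx": 0, "ty": 0, "tz": 0, "rx": 0, "ry": 0, "rz": 0},
    {"fingers": 0, "tx": 0, "ty": 0, "tz": 0, "rx": 0, "ry": 0, "rz": 0},
    {"fingers": 0, "tx": 0, "ty": 0, "tz": 0, "rx": 0, "ry": 0, "rz": 0},
    {"fingers": 0, "tx": 0, "ty": 0, "tz": 0, "rx": 0, "ry": 0, "rz": 0},
    {"fingers": 0, "tx": 0, "ty": 0, "tz": 0, "rx": 0, "ry": 0, "rz": 0},
    {"fingers": 0, "tx": 0, "ty": 0, "tz": 0, "rx": 0, "ry": 0, "rz": 0}
  ]
}}

```text
t: 43.97
ee_pos: [0.674, 0.0014, 0.1972]
ee_rot: [-3.141, 0.0, 1.577]
wrist_force: [0.4, 0.6, -1.1]
grip_width: 0.0127
grip_force: 59.5
```

{"api": "servo_tool", "payload": {
  "motion": [
    {"fingers": 0, "tx": 0, "ty": 0, "tz": 0, "rx": 0, "ry": 0, "rz": 0},
    {"fingers": 0, "tx": 0, "ty": 0, "tz": 0, "rx": 0, "ry": 0, "rz": 0},
    {"fingers": 0, "tx": 0, "ty": 0, "tz": 0, "rx": 0, "ry": 0, "rz": 0},
    {"fingers": 0, "tx": 0, "ty": 0, "tz": 0, "rx": 0, "ry": 0, "rz": 0},
    {"fingers": 0, "tx": 0, "ty": 0, "tz": 0, "rx": 0, "ry": 0, "rz": 0},
    {"fingers": 0, "tx": 0, "ty": 0, "tz": 0, "rx": 0, "ry": 0, "rz": 0},
    {"fingers": 0, "tx": 0, "ty": 0, "tz": 0, "rx": 0, "ry": 0, "rz": 0},
    {"fingers": 0, "tx": 0, "ty": 0, "tz": 0, "rx": 0, "ry": 0, "rz": 0}
  ]
}}

```text
t: 44.63
ee_pos: [0.674, 0.0013, 0.1972]
ee_rot: [-3.141, 0.0, 1.577]
wrist_force: [-0.8, 0.0, -1.6]
grip_width: 0.013
grip_force: 59.5
```

```bash
python3 -c "
from h import *
viewchk(); print([deck(-.085,.093,h) for h in(.157,.045,.037)])"
```

```text
44.63 pos [0.674  0.0013 0.1972] rot [-3.1407e+00  2.0000e-04  1.5770e+00] F [-0.8  0.  -1.6] w 0.013 g 59.5 q [ 0.    0.62  0.46  1.41 -0.    1.57]
rect [671.6, -0.6, 61.5, 50.4, -89.2, 498, 175.7] slopes [0.0693 0.0286 0.1761]
post top [0.1582 0.1611]
[array([ 0.591 , -0.1747,  0.1962]), array([ 0.562 , -0.1733,  0.088 ]), array([ 0.5599, -0.1732,  0.0803])]
```

{"api": "servo_tool", "payload": {
  "motion": [
    {"fingers": 0, "tx": 0, "ty": 0, "tz": 0.02, "rx": 0, "ry": 0, "rz": 0},
    {"fingers": 0, "tx": 0, "ty": 0, "tz": 0.025, "rx": 0, "ry": 0, "rz": 0},
    {"fingers": 0, "tx": -0.0059, "ty": -0.0126, "tz": 0, "rx": 0, "ry": 0, "rz": -0.116},
    {"fingers": 0, "tx": -0.0059, "ty": -0.0126, "tz": 0, "rx": 0, "ry": 0, "rz": -0.116},
    {"fingers": 0, "tx": -0.0059, "ty": -0.0126, "tz": 0, "rx": 0, "ry": 0, "rz": -0.116},
    {"fingers": 0, "tx": -0.0059, "ty": -0.0126, "tz": 0, "rx": 0, "ry": 0, "rz": -0.116},
    {"fingers": 0, "tx": -0.0059, "ty": -0.0126, "tz": 0, "rx": 0, "ry": 0, "rz": -0.116},
    {"fingers": 0, "tx": -0.0059, "ty": -0.0126, "tz": 0, "rx": 0, "ry": 0, "rz": -0.116}
  ]
}}

```text
t: 45.35
ee_pos: [0.6383, -0.0748, 0.2423]
ee_rot: [-3.141, 0.0, 0.875]
wrist_force: [-0.4, 0.4, -1.5]
grip_width: 0.0126
grip_force: 59.6
```

{"api": "servo_tool", "payload": {
  "motion": [
    {"fingers": 0, "tx": -0.0059, "ty": -0.0126, "tz": 0, "rx": 0, "ry": 0, "rz": -0.116},
    {"fingers": 0, "tx": -0.0059, "ty": -0.0126, "tz": 0, "rx": 0, "ry": 0, "rz": -0.116},
    {"fingers": 0, "tx": -0.0059, "ty": -0.0126, "tz": 0, "rx": 0, "ry": 0, "rz": -0.116},
    {"fingers": 0, "tx": -0.0059, "ty": -0.0126, "tz": 0, "rx": 0, "ry": 0, "rz": -0.116},
    {"fingers": 0, "tx": -0.0059, "ty": -0.0126, "tz": 0, "rx": 0, "ry": 0, "rz": -0.116},
    {"fingers": 0, "tx": -0.0059, "ty": -0.0126, "tz": 0, "rx": 0, "ry": 0, "rz": -0.116},
    {"fingers": 0, "tx": -0.0059, "ty": -0.0126, "tz": 0, "rx": 0, "ry": 0, "rz": -0.116},
    {"fingers": 0, "tx": -0.0059, "ty": -0.0126, "tz": 0, "rx": 0, "ry": 0, "rz": -0.116}
  ]
}}

```text
t: 46.02
ee_pos: [0.5911, -0.1757, 0.2423]
ee_rot: [-3.141, -0.0, -0.053]
wrist_force: [0.6, 0.2, -0.9]
grip_width: 0.0124
grip_force: 59.6
```

{"api": "servo_tool", "payload": {
  "motion": [
    {"fingers": 0, "tx": 0, "ty": 0, "tz": -0.01, "rx": 0.003, "ry": 0.0654, "rz": 0},
    {"fingers": 0, "tx": 0, "ty": 0, "tz": -0.01, "rx": 0.003, "ry": 0.0654, "rz": 0},
    {"fingers": 0, "tx": 0, "ty": 0, "tz": -0.01, "rx": 0.003, "ry": 0.0654, "rz": 0},
    {"fingers": 0, "tx": 0, "ty": 0, "tz": -0.01, "rx": 0.003, "ry": 0.0654, "rz": 0},
    {"fingers": 0, "tx": 0, "ty": 0, "tz": 0, "rx": 0, "ry": 0, "rz": 0},
    {"fingers": 0, "tx": 0, "ty": 0, "tz": 0, "rx": 0, "ry": 0, "rz": 0},
    {"fingers": 0, "tx": 0, "ty": 0, "tz": 0, "rx": 0, "ry": 0, "rz": 0},
    {"fingers": 0, "tx": 0, "ty": 0, "tz": 0, "rx": 0, "ry": 0, "rz": 0}
  ]
}}

```text
t: 46.68
ee_pos: [0.5916, -0.1752, 0.2043]
ee_rot: [3.141, 0.258, -0.047]
wrist_force: [-0.4, 1.1, -0.7]
grip_width: 0.0129
grip_force: 59.5
```

```bash
python3 -c "
from h import *
go(-.085,.093,.045)"
```

```text
46.68 pos [ 0.5916 -0.1752  0.2043] rot [ 3.1414  0.258  -0.0475] F [-0.4  1.1 -0.7] w 0.0129 g 59.5 q [-0.26  0.72  0.62  1.73 -0.05  2.93]
deck now [-0.0865  0.0924  0.165 ] move [-0.0296  0.0019 -0.1163] turn [0.0004 0.004  0.0004]
```

{"api": "servo_tool", "payload": {
  "motion": [
    {"fingers": 0, "tx": -0.0049, "ty": 0.0003, "tz": -0.0194, "rx": 0, "ry": 0.002, "rz": 0},
    {"fingers": 0, "tx": -0.0049, "ty": 0.0003, "tz": -0.0194, "rx": 0, "ry": 0.002, "rz": 0},
    {"fingers": 0, "tx": -0.0049, "ty": 0.0003, "tz": -0.0194, "rx": 0, "ry": 0, "rz": 0},
    {"fingers": 0, "tx": -0.0049, "ty": 0.0003, "tz": -0.0194, "rx": 0, "ry": 0, "rz": 0},
    {"fingers": 0, "tx": -0.0049, "ty": 0.0003, "tz": -0.0194, "rx": 0, "ry": 0, "rz": 0},
    {"fingers": 0, "tx": -0.0049, "ty": 0.0004, "tz": -0.0194, "rx": 0, "ry": 0, "rz": 0},
    {"fingers": 0, "tx": 0, "ty": 0, "tz": 0, "rx": 0, "ry": 0, "rz": 0},
    {"fingers": 0, "tx": 0, "ty": 0, "tz": 0, "rx": 0, "ry": 0, "rz": 0}
  ]
}}

```text
t: 47.35
ee_pos: [0.5614, -0.1732, 0.0872]
ee_rot: [-3.141, 0.265, -0.047]
wrist_force: [0.9, -0.4, -0.0]
grip_width: 0.013
grip_force: 59.6
```

{"api": "servo_tool", "payload": {
  "motion": [
    {"fingers": 0, "tx": 0, "ty": 0, "tz": 0, "rx": 0, "ry": 0, "rz": 0},
    {"fingers": 0, "tx": 0, "ty": 0, "tz": 0, "rx": 0, "ry": 0, "rz": 0}
  ]
}}

```text
t: 47.52
ee_pos: [0.5636, -0.1736, 0.0884]
ee_rot: [3.141, 0.261, -0.047]
wrist_force: [-0.4, -0.1, -0.9]
grip_width: 0.013
grip_force: 59.6
```

```bash
python3 -c "
from h import *
go(-.085,.093,.037)"
```

```text
47.52 pos [ 0.5636 -0.1736  0.0884] rot [ 3.1409  0.2612 -0.0474] F [-0.4 -0.1 -0.9] w 0.013 g 59.6 q [-0.27  0.72  0.32  1.42 -0.06  2.93]
deck now [-0.0836  0.0928  0.0458] move [-0.0037  0.0004 -0.0081] turn [0.0007 0.0008 0.0002]
```

{"api": "servo_tool", "payload": {
  "motion": [
    {"fingers": 0, "tx": -0.0012, "ty": 0, "tz": -0.004, "rx": 0, "ry": 0, "rz": 0},
    {"fingers": 0, "tx": -0.001, "ty": 0, "tz": -0.003, "rx": 0, "ry": 0, "rz": 0},
    {"fingers": 0, "tx": 0, "ty": 0, "tz": 0, "rx": 0, "ry": 0, "rz": 0},
    {"fingers": 0, "tx": 0, "ty": 0, "tz": 0, "rx": 0, "ry": 0, "rz": 0},
    {"fingers": 0, "tx": 0, "ty": 0, "tz": 0, "rx": 0, "ry": 0, "rz": 0}
  ]
}}

```text
t: 47.93
ee_pos: [0.5613, -0.1735, 0.0806]
ee_rot: [3.141, 0.262, -0.047]
wrist_force: [1.3, -0.2, 5.1]
grip_width: 0.0128
grip_force: 60.5
```

{"api": "servo_tool", "payload": {
  "motion": [
    {"fingers": 0, "tx": -0.0003, "ty": 0, "tz": -0.0015, "rx": 0, "ry": 0, "rz": 0},
    {"fingers": 0, "tx": 0, "ty": 0, "tz": 0, "rx": 0, "ry": 0, "rz": 0},
    {"fingers": 0, "tx": 0, "ty": 0, "tz": 0, "rx": 0, "ry": 0, "rz": 0}
  ]
}}

```text
t: 48.18
ee_pos: [0.5612, -0.1735, 0.0806]
ee_rot: [3.141, 0.261, -0.047]
wrist_force: [-0.6, 1.6, 11.8]
grip_width: 0.0131
grip_force: 61.4
```

{"api": "servo_tool", "payload": {
  "motion": [
    {"fingers": 0.034, "tx": 0, "ty": 0, "tz": 0, "rx": 0, "ry": 0, "rz": 0},
    {"fingers": 0.034, "tx": 0, "ty": 0, "tz": 0, "rx": 0, "ry": 0, "rz": 0},
    {"fingers": 0.034, "tx": 0, "ty": 0, "tz": 0, "rx": 0, "ry": 0, "rz": 0},
    {"fingers": 0.034, "tx": 0.0052, "ty": -0.0002, "tz": 0.0193, "rx": 0, "ry": 0, "rz": 0},
    {"fingers": 0.034, "tx": 0.0052, "ty": -0.0002, "tz": 0.0193, "rx": 0, "ry": 0, "rz": 0},
    {"fingers": 0.034, "tx": 0.0052, "ty": -0.0002, "tz": 0.0193, "rx": 0, "ry": 0, "rz": 0}
  ]
}}

```text
t: 48.68
ee_pos: [0.5745, -0.1736, 0.1349]
ee_rot: [-3.141, 0.269, -0.047]
wrist_force: [0.3, -1.2, 0.1]
grip_width: 0.0345
grip_force: 0.0
```

{"api": "servo_tool", "payload": {
  "motion": [
    {"fingers": 0, "tx": -0.027, "ty": 0.0013, "tz": 0.0073, "rx": 0, "ry": 0, "rz": 0},
    {"fingers": 0, "tx": -0.027, "ty": 0.0013, "tz": 0.0073, "rx": 0, "ry": 0, "rz": 0},
    {"fingers": 0, "tx": 0, "ty": 0, "tz": 0, "rx": 0, "ry": 0, "rz": 0},
    {"fingers": 0, "tx": 0, "ty": 0, "tz": 0, "rx": 0, "ry": 0, "rz": 0},
    {"fingers": 0, "tx": 0, "ty": 0, "tz": 0, "rx": 0, "ry": 0, "rz": 0},
    {"fingers": 0, "tx": 0, "ty": 0, "tz": 0, "rx": 0, "ry": 0, "rz": 0}
  ]
}}

```text
t: 49.18
ee_pos: [0.5219, -0.1713, 0.1494]
ee_rot: [-3.141, 0.265, -0.047]
wrist_force: [0.1, 0.8, 0.3]
grip_width: 0.0
grip_force: 0.0
```

```bash
python3 -c "
from h import *
go(-.140,.093,.019)
filed(('side','top'))"
```

```text
49.18 pos [ 0.5219 -0.1713  0.1494] rot [-3.1413  0.2655 -0.047 ] F [0.1 0.8 0.3] w 0.0 g 0.0 q [-0.28  0.6   0.26  1.49 -0.06  2.91]
deck now [-0.1397  0.0931  0.0939] move [-0.0197  0.0008 -0.0723] turn [-0.0005 -0.0034  0.0001]
side -0.093 1382 x [-0.1348  0.0021] ridge 190 [-0.0714 -0.0899  0.0459]
side -0.031 968 x [-0.1099  0.0024] ridge 171 [-0.0586 -0.034   0.0457]
side 0.031 819 x [-0.1008  0.0025] ridge 155 [-0.054   0.0293  0.0456]
side 0.093 348 x [-0.1141  0.0016] ridge 96 [-0.0917  0.087   0.0442]
top -0.093 0 x  ridge 0 
top -0.031 0 x  ridge 0 
top 0.031 4 x  ridge 0 
top 0.093 93 x [-0.1109 -0.0515] ridge 17 [-0.0653  0.0945  0.0457]
```

{"api": "servo_tool", "payload": {
  "motion": [
    {"fingers": 0, "tx": -0.0049, "ty": 0.0002, "tz": -0.0181, "rx": 0, "ry": -0.001, "rz": 0},
    {"fingers": 0, "tx": -0.0049, "ty": 0.0002, "tz": -0.0181, "rx": 0, "ry": -0.001, "rz": 0},
    {"fingers": 0, "tx": -0.0049, "ty": 0.0002, "tz": -0.0181, "rx": 0, "ry": -0.001, "rz": 0},
    {"fingers": 0, "tx": -0.0049, "ty": 0.0002, "tz": -0.0181, "rx": 0, "ry": 0, "rz": 0},
    {"fingers": 0, "tx": 0, "ty": 0, "tz": 0, "rx": 0, "ry": 0, "rz": 0},
    {"fingers": 0, "tx": 0, "ty": 0, "tz": 0, "rx": 0, "ry": 0, "rz": 0},
    {"fingers": 0, "tx": 0, "ty": 0, "tz": 0, "rx": 0, "ry": 0, "rz": 0}
  ]
}}

```text
t: 49.87
ee_pos: [0.5024, -0.1705, 0.078]
ee_rot: [-3.141, 0.262, -0.047]
wrist_force: [-0.8, -0.5, 0.5]
grip_width: 0.0001
grip_force: 0.0
```

{"api": "servo_tool", "payload": {
  "motion": [
    {"fingers": 0, "tx": 0.0097, "ty": -0.0005, "tz": -0.0026, "rx": 0, "ry": 0, "rz": 0},
    {"fingers": 0, "tx": 0.0097, "ty": -0.0005, "tz": -0.0026, "rx": 0, "ry": 0, "rz": 0},
    {"fingers": 0, "tx": 0.0097, "ty": -0.0004, "tz": -0.0026, "rx": 0, "ry": 0, "rz": 0},
    {"fingers": 0, "tx": 0.0097, "ty": -0.0005, "tz": -0.0026, "rx": 0, "ry": 0, "rz": 0},
    {"fingers": 0, "tx": 0.0097, "ty": -0.0004, "tz": -0.0026, "rx": 0, "ry": 0, "rz": 0},
    {"fingers": 0, "tx": 0.0097, "ty": -0.0004, "tz": -0.0026, "rx": 0, "ry": 0, "rz": 0},
    {"fingers": 0, "tx": 0, "ty": 0, "tz": 0, "rx": 0, "ry": 0, "rz": 0},
    {"fingers": 0, "tx": 0, "ty": 0, "tz": 0, "rx": 0, "ry": 0, "rz": 0}
  ]
}}

```text
t: 50.53
ee_pos: [0.5605, -0.1731, 0.0625]
ee_rot: [-3.141, 0.262, -0.047]
wrist_force: [-0.4, -0.3, 0.4]
grip_width: 0.0003
grip_force: 0.0
```

```bash
python3 -c "
from h import *
go(-.069,.093,.019)"
```

```text
50.53 pos [ 0.5605 -0.1731  0.0625] rot [-3.1414  0.2617 -0.0468] F [-0.4 -0.3  0.4] w 0.0003 g 0.0 q [-0.27  0.73  0.28  1.37 -0.06  2.92]
deck now [-0.0798  0.0931  0.02  ] move [ 0.0102 -0.0006 -0.0038] turn [-0.0002  0.0003 -0.0002]
```

{"api": "servo_tool", "payload": {
  "motion": [
    {"fingers": 0, "tx": 0.005, "ty": -0.0003, "tz": -0.0015, "rx": 0, "ry": 0, "rz": 0},
    {"fingers": 0, "tx": 0.004, "ty": -0.0002, "tz": -0.0014, "rx": 0, "ry": 0, "rz": 0},
    {"fingers": 0, "tx": 0.0019, "ty": -0.0001, "tz": -0.0005, "rx": 0, "ry": 0, "rz": 0},
    {"fingers": 0, "tx": 0, "ty": 0, "tz": 0, "rx": 0, "ry": 0, "rz": 0},
    {"fingers": 0, "tx": 0, "ty": 0, "tz": 0, "rx": 0, "ry": 0, "rz": 0}
  ]
}}

```text
t: 50.95
ee_pos: [0.5705, -0.1737, 0.0585]
ee_rot: [-3.141, 0.263, -0.047]
wrist_force: [-1.1, -0.3, 0.9]
grip_width: 0.0002
grip_force: 0.4
```

{"api": "servo_tool", "payload": {
  "motion": [
    {"fingers": 0, "tx": 0.0029, "ty": -0.0001, "tz": -0.0008, "rx": 0, "ry": 0, "rz": 0},
    {"fingers": 0, "tx": 0, "ty": 0, "tz": 0, "rx": 0, "ry": 0, "rz": 0},
    {"fingers": 0, "tx": 0, "ty": 0, "tz": 0, "rx": 0, "ry": 0, "rz": 0}
  ]
}}

```text
t: 51.2
ee_pos: [0.5706, -0.1737, 0.0584]
ee_rot: [-3.141, 0.269, -0.047]
wrist_force: [-8.5, 0.0, 7.1]
grip_width: -0.0003
grip_force: 4.5
```

{"api": "servo_tool", "payload": {
  "motion": [
    {"fingers": 0, "tx": 0.0019, "ty": -0.0001, "tz": -0.0005, "rx": 0, "ry": 0, "rz": 0},
    {"fingers": 0, "tx": 0, "ty": 0, "tz": 0, "rx": 0, "ry": 0, "rz": 0},
    {"fingers": 0, "tx": 0, "ty": 0, "tz": 0, "rx": 0, "ry": 0, "rz": 0}
  ]
}}

```text
t: 51.45
ee_pos: [0.5706, -0.1737, 0.0583]
ee_rot: [-3.141, 0.273, -0.047]
wrist_force: [-10.9, 0.8, 11.2]
grip_width: 0.0002
grip_force: 7.0
```

```bash
python3 -c "
from h import *
go(-.069,.093,.019)"
```

```text
51.45 pos [ 0.5706 -0.1737  0.0583] rot [-3.1408  0.273  -0.0473] F [-10.9   0.8  11.2] w 0.0002 g 7.0 q [-0.27  0.77  0.32  1.39 -0.06  2.93]
deck now [-0.069   0.093   0.0186] move [ 0.0001 -0.      0.0004] turn [-0.0013 -0.011   0.0005]
```

{"api": "servo_tool", "payload": {
  "motion": [
    {"fingers": 0, "tx": -0.022, "ty": 0.001, "tz": 0.0057, "rx": 0, "ry": 0, "rz": 0},
    {"fingers": 0, "tx": 0, "ty": 0, "tz": 0.035, "rx": 0, "ry": 0, "rz": 0},
    {"fingers": 0, "tx": 0, "ty": 0, "tz": 0.035, "rx": 0, "ry": 0, "rz": 0},
    {"fingers": 0, "tx": 0, "ty": 0, "tz": 0.035, "rx": 0, "ry": 0, "rz": 0},
    {"fingers": 0, "tx": 0, "ty": 0, "tz": 0.01, "rx": -0.003, "ry": -0.0654, "rz": 0},
    {"fingers": 0, "tx": 0, "ty": 0, "tz": 0.01, "rx": -0.003, "ry": -0.0654, "rz": 0},
    {"fingers": 0, "tx": 0, "ty": 0, "tz": 0.01, "rx": -0.003, "ry": -0.0654, "rz": 0},
    {"fingers": 0, "tx": 0, "ty": 0, "tz": 0, "rx": -0.003, "ry": -0.0654, "rz": 0}
  ]
}}

```text
t: 52.12
ee_pos: [0.5551, -0.1733, 0.2008]
ee_rot: [3.141, -0.008, -0.047]
wrist_force: [0.1, -0.9, 0.1]
grip_width: 0.0001
grip_force: 0.0
```

{"api": "servo_tool", "payload": {
  "motion": [
    {"fingers": 0, "tx": -0.0102, "ty": 0.0302, "tz": 0, "rx": 0, "ry": 0, "rz": 0.0485},
    {"fingers": 0, "tx": -0.0102, "ty": 0.0302, "tz": 0, "rx": 0, "ry": 0, "rz": 0.0485},
    {"fingers": 0, "tx": -0.0102, "ty": 0.0302, "tz": 0, "rx": 0, "ry": 0, "rz": 0.0485},
    {"fingers": 0, "tx": -0.0102, "ty": 0.0302, "tz": 0, "rx": 0, "ry": 0, "rz": 0.0485},
    {"fingers": 0, "tx": -0.0102, "ty": 0.0302, "tz": 0, "rx": 0, "ry": 0, "rz": 0.0485},
    {"fingers": 0, "tx": -0.0102, "ty": 0.0302, "tz": 0, "rx": 0, "ry": 0, "rz": 0.0485},
    {"fingers": 0, "tx": 0, "ty": 0, "tz": 0, "rx": 0, "ry": 0, "rz": 0},
    {"fingers": 0, "tx": 0, "ty": 0, "tz": 0, "rx": 0, "ry": 0, "rz": 0}
  ]
}}

```text
t: 52.78
ee_pos: [0.492, 0.0097, 0.1982]
ee_rot: [-3.141, 0.0, 0.247]
wrist_force: [0.6, -0.6, 0.2]
grip_width: 0.0002
grip_force: 0.0
```

{"api": "servo_tool", "payload": {
  "motion": [
    {"fingers": 0, "tx": 0, "ty": 0, "tz": 0, "rx": 0, "ry": 0, "rz": 0},
    {"fingers": 0, "tx": 0, "ty": 0, "tz": 0, "rx": 0, "ry": 0, "rz": 0}
  ]
}}

```text
t: 52.95
ee_pos: [0.4927, 0.0075, 0.1979]
ee_rot: [-3.141, 0.001, 0.242]
wrist_force: [1.1, -0.6, 0.9]
grip_width: 0.0001
grip_force: 0.0
```

```bash
python3 -c "
from h import *
st(); print(turn([np.pi,0,.244]))
filed(('side','top'))
im,d,P=snap('side','side7'); print(rect(P,im,(.455,-.002),.04,.075,.12))"
```

```text
52.95 pos [0.4927 0.0075 0.1979] rot [-3.1412e+00  6.0000e-04  2.4250e-01] F [ 1.1 -0.6  0.9] w 0.0001 g 0.0 q [ 0.02  0.25 -0.1   1.21  0.    2.91]
[-0.0003 -0.0006  0.0015]
side -0.093 1384 x [-0.1349  0.0018] ridge 179 [-0.0706 -0.0898  0.0462]
side -0.031 971 x [-0.1097  0.0019] ridge 170 [-0.0585 -0.0338  0.0458]
side 0.031 800 x [-0.1002  0.0025] ridge 158 [-0.054   0.0294  0.0456]
side 0.093 368 x [-0.0605  0.0027] ridge 85 [-0.0424  0.0889  0.0451]
top -0.093 840 x [-0.1319 -0.0013] ridge 141 [-0.0662 -0.0877  0.0454]
top -0.031 709 x [-0.1067 -0.0013] ridge 141 [-0.0533 -0.0316  0.0453]
top 0.031 620 x [-0.0972 -0.0016] ridge 129 [-0.0498  0.032   0.0454]
top 0.093 89 x [-0.057  -0.0009] ridge 24 [-0.0389  0.0882  0.048 ]
[455.9, -2.2, 24.1, 22.8, -40.7, 149, 100.6]
```

View pics/side7.png

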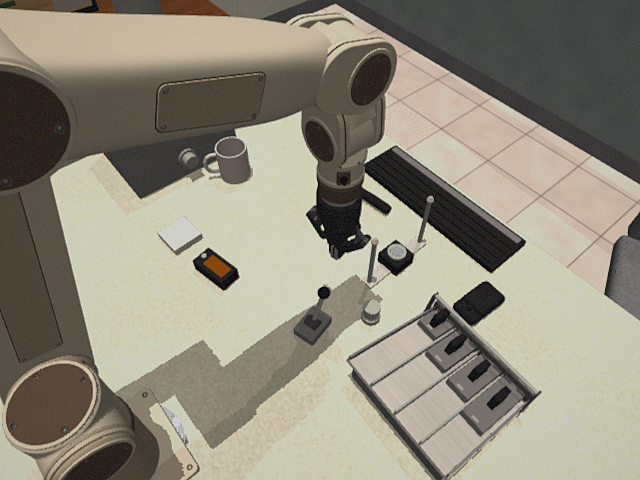

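All four cassettes stand against the stop, from (437,318) to (497,400). The lever is still on at (324,293), so I switch it off now.

{"api": "servo_tool", "payload": {
  "motion": [
    {"fingers": 0, "tx": 0.001, "ty": 0.001, "tz": -0.0196, "rx": 0, "ry": 0, "rz": 0},
    {"fingers": 0, "tx": 0, "ty": 0, "tz": -0.0196, "rx": 0, "ry": 0, "rz": 0},
    {"fingers": 0, "tx": 0, "ty": 0, "tz": -0.0196, "rx": 0, "ry": 0, "rz": 0},
    {"fingers": 0, "tx": 0, "ty": 0, "tz": -0.0196, "rx": 0, "ry": 0, "rz": 0},
    {"fingers": 0, "tx": 0, "ty": 0, "tz": -0.0196, "rx": 0, "ry": 0, "rz": 0},
    {"fingers": 0, "tx": 0, "ty": 0, "tz": 0, "rx": 0, "ry": 0, "rz": 0},
    {"fingers": 0, "tx": 0, "ty": 0, "tz": 0, "rx": 0, "ry": 0, "rz": 0}
  ]
}}

```text
t: 53.68
ee_pos: [0.4924, 0.0087, 0.099]
ee_rot: [-3.14, 0.004, 0.243]
wrist_force: [0.5, -0.0, 1.4]
grip_width: -0.0001
grip_force: 0.0
```

{"api": "servo_tool", "payload": {
  "motion": [
    {"fingers": 0, "tx": -0.0097, "ty": -0.0024, "tz": 0, "rx": 0, "ry": 0, "rz": 0},
    {"fingers": 0, "tx": -0.0097, "ty": -0.0024, "tz": 0, "rx": 0, "ry": 0, "rz": 0},
    {"fingers": 0, "tx": -0.0097, "ty": -0.0024, "tz": 0, "rx": 0, "ry": 0, "rz": 0},
    {"fingers": 0, "tx": -0.0097, "ty": -0.0024, "tz": 0, "rx": 0, "ry": 0, "rz": 0},
    {"fingers": 0, "tx": -0.0097, "ty": -0.0024, "tz": 0, "rx": 0, "ry": 0, "rz": 0},
    {"fingers": 0, "tx": -0.0097, "ty": -0.0024, "tz": 0, "rx": 0, "ry": 0, "rz": 0},
    {"fingers": 0, "tx": -0.0097, "ty": -0.0024, "tz": 0, "rx": 0, "ry": 0, "rz": 0},
    {"fingers": 0, "tx": -0.0097, "ty": -0.0024, "tz": 0, "rx": 0, "ry": 0, "rz": 0}
  ]
}}

```text
t: 54.35
ee_pos: [0.4143, -0.0101, 0.0998]
ee_rot: [-3.141, 0.002, 0.244]
wrist_force: [1.4, 0.7, -1.8]
grip_width: -0.0
grip_force: 0.6
```

{"api": "servo_tool", "payload": {
  "motion": [
    {"fingers": 0, "tx": -0.0039, "ty": -0.001, "tz": 0, "rx": 0, "ry": 0, "rz": 0},
    {"fingers": 0, "tx": -0.0039, "ty": -0.001, "tz": 0, "rx": 0, "ry": 0, "rz": 0},
    {"fingers": 0, "tx": 0, "ty": 0, "tz": 0, "rx": 0, "ry": 0, "rz": 0},
    {"fingers": 0, "tx": 0, "ty": 0, "tz": 0, "rx": 0, "ry": 0, "rz": 0},
    {"fingers": 0, "tx": 0, "ty": 0, "tz": 0, "rx": 0, "ry": 0, "rz": 0}
  ]
}}

```text
t: 54.77
ee_pos: [0.4077, -0.0119, 0.0997]
ee_rot: [-3.141, 0.002, 0.244]
wrist_force: [0.3, -0.6, -0.1]
grip_width: 0.0002
grip_force: 0.0
```

{"api": "servo_tool", "payload": {
  "motion": [
    {"fingers": 0, "tx": -0.0029, "ty": -0.0007, "tz": 0, "rx": 0, "ry": 0, "rz": 0},
    {"fingers": 0, "tx": 0, "ty": 0, "tz": 0, "rx": 0, "ry": 0, "rz": 0},
    {"fingers": 0, "tx": 0, "ty": 0, "tz": 0, "rx": 0, "ry": 0, "rz": 0}
  ]
}}

```text
t: 55.02
ee_pos: [0.407, -0.0122, 0.1002]
ee_rot: [-3.141, -0.003, 0.244]
wrist_force: [5.2, 1.9, -3.0]
grip_width: 0.0
grip_force: 2.7
```

{"api": "servo_tool", "payload": {
  "motion": [
    {"fingers": 0, "tx": -0.0029, "ty": -0.0007, "tz": 0, "rx": 0, "ry": 0, "rz": 0},
    {"fingers": 0, "tx": 0, "ty": 0, "tz": 0, "rx": 0, "ry": 0, "rz": 0},
    {"fingers": 0, "tx": 0, "ty": 0, "tz": 0, "rx": 0, "ry": 0, "rz": 0}
  ]
}}

```text
t: 55.27
ee_pos: [0.4068, -0.0126, 0.1008]
ee_rot: [-3.141, -0.008, 0.245]
wrist_force: [10.9, 2.1, -6.0]
grip_width: -0.0003
grip_force: 5.2
```

{"api": "servo_tool", "payload": {
  "motion": [
    {"fingers": 0, "tx": -0.0019, "ty": -0.0005, "tz": 0, "rx": 0, "ry": 0, "rz": 0},
    {"fingers": 0, "tx": 0, "ty": 0, "tz": 0, "rx": 0, "ry": 0, "rz": 0},
    {"fingers": 0, "tx": 0, "ty": 0, "tz": 0, "rx": 0, "ry": 0, "rz": 0}
  ]
}}

```text
t: 55.52
ee_pos: [0.4067, -0.0128, 0.1013]
ee_rot: [-3.142, -0.012, 0.245]
wrist_force: [13.2, 3.3, -7.9]
grip_width: 0.0001
grip_force: 6.8
```

The lever is against its off stop. I back off, rise and check.

{"api": "servo_tool", "payload": {
  "motion": [
    {"fingers": 0, "tx": 0.025, "ty": 0.006, "tz": 0, "rx": 0, "ry": 0, "rz": 0},
    {"fingers": 0, "tx": 0.01, "ty": 0.002, "tz": 0.02, "rx": 0, "ry": 0, "rz": 0},
    {"fingers": 0, "tx": 0, "ty": 0, "tz": 0.035, "rx": 0, "ry": 0, "rz": 0},
    {"fingers": 0, "tx": 0, "ty": 0, "tz": 0.035, "rx": 0, "ry": 0, "rz": 0},
    {"fingers": 0, "tx": 0, "ty": 0.03, "tz": 0.03, "rx": 0, "ry": 0, "rz": 0},
    {"fingers": 0, "tx": 0, "ty": 0.03, "tz": 0, "rx": 0, "ry": 0, "rz": -0.05},
    {"fingers": 0, "tx": 0, "ty": 0, "tz": 0, "rx": 0, "ry": 0, "rz": 0},
    {"fingers": 0, "tx": 0, "ty": 0, "tz": 0, "rx": 0, "ry": 0, "rz": 0}
  ]
}}

```text
t: 56.18
ee_pos: [0.4347, 0.0546, 0.2193]
ee_rot: [-3.141, 0.002, 0.197]
wrist_force: [-0.3, -1.5, 0.2]
grip_width: -0.0003
grip_force: 0.0
```

```bash
python3 -c "
from h import *
st(); filed(('side','top'))
im,d,P=snap('side','side8'); print(rect(P,im,(.388,-.019),.04,.075,.12))"
```

```text
56.18 pos [0.4347 0.0546 0.2193] rot [-3.1412e+00  1.6000e-03  1.9730e-01] F [-0.3 -1.5  0.2] w -0.0003 g 0.0 q [ 0.12  0.13 -0.2   1.24  0.    3.07]
side -0.093 1389 x [-0.1352  0.0016] ridge 183 [-0.071  -0.0899  0.0461]
side -0.031 976 x [-0.1097  0.0022] ridge 170 [-0.0583 -0.034   0.0458]
side 0.031 809 x [-0.1003  0.0021] ridge 156 [-0.0539  0.0293  0.0453]
side 0.093 370 x [-0.0611  0.0024] ridge 86 [-0.0429  0.0889  0.0447]
top -0.093 827 x [-0.1314 -0.002 ] ridge 139 [-0.066  -0.0874  0.0454]
top -0.031 697 x [-0.1063 -0.0012] ridge 134 [-0.0528 -0.0317  0.0454]
top 0.031 643 x [-0.0971 -0.0014] ridge 126 [-0.0497  0.0319  0.0454]
top 0.093 323 x [-0.0569 -0.0011] ridge 60 [-0.0401  0.092   0.0452]
[382.1, -19.9, 23.4, 23.2, 85.4, 145, 101.4]
```

View pics/side8.png

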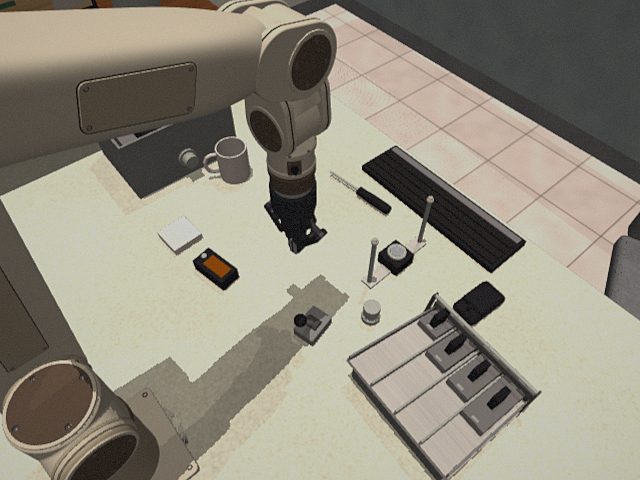

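The lever is off, with the ball at (300,320). All cassettes are against the stop and nothing else has moved, so I hand in.

```bash
python3 -c "
from rig import manip
print(manip.sign_off())"
```

```text
the job is handed in; nothing more can be done
None
```

The lamp was switched on; cassettes a, b and d were each viewed in that order and filed against the back stop, the lamp was switched off again, and the job is handed in (no verdict was returned).

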